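Eject a locked printing block and set all blocks to dry on the inclined rack

ROBOT

A 6-joint arm with a two-finger parallel gripper is mounted at the origin on the work surface. World frame = base frame: x ahead of the robot, y to its left, z up, the work surface at z = 0. Lengths are in mm, angles in rad, forces in N, time in s.
With the tool pointing down it reaches from about 400 to 925 mm from the base axis. Payload 12.5 kg.
Tool frame: the origin (TCP) lies between the finger pads; the fingertips stand env.tip_extent ahead of it and the grasp point (between the pads) lies 11 mm behind it (env.tip_extent is the distance from the TCP to the fingertips, in mm); z points along the fingers, y is the line along which they close (so a half turn about z gives the same grasp; the last joint's range is limited). The gripper opens to 95 mm and grips with 3 to 60 N. Pads are 20 mm wide; open, the fingers measure 119 mm over their backs; the gripper's body (75 mm by 180 mm) begins 59 mm behind the grasp point.
Start: joints at [1.158, 0.491, 1.559, -0, 1.092, -0.106], TCP at [188.739, 595.838, 222.661] pointing down, gripper open.
Joint ranges: [-3.1, 3.1], [-0.84, 2.19], [0.05, 2.79], [-1.13, 4.28], [0.06, 2.93], [-2.69, 2.69]. Speed limits (rad/s): [2.22, 2.22, 2.79, 3.14, 3.14, 3.14].

INTERFACE

Orientations are given as [roll, pitch, yaw] about the fixed x, y, z axes, in that order (R = Rz(yaw) Ry(pitch) Rx(roll)).
In Python, from cell import env gives the robot as it stands.
- The arm moves only by the tool carry_out, never from a script. Its argument "motion" is a list of rows, each a list of 5 numbers: the shift along the tool's x, y, z in mm, then the turn about the tool's z in degrees, then the closure, from 0 (fully open) to 1 (shut). A call has 1 to 12 rows; each row shifts and turns the commanded pose from where the row before left it, along the tool's axes as they then stand; what a row does not reach is not made up. A row lasts 1/10 s, in which the tool goes at most 50 mm and 8.59 degrees, less where a joint would pass 70% of its speed; a pose out of reach is approached as far as the arm can. A call with a gripper value outside its range is refused whole. The fingers move at their own pace and stop on an object; the grip force is fixed at half the most. Time passes only in rows, so rows that do not move let the fingers close. It gives the time, the measured TCP pose, the force, the opening and the grip force at its end, in the units of the state.
- env.state(): the state, without advancing time (a new reading comes with each control period).
- env.read_camera(name): name is "scene" or "top" or "wrist"; returns a dict with "color" (400x640x3 uint8, red, green, blue), "K" (3x3 intrinsics, pixels), "R" (3x3) and "t" (3): a world point X has camera coordinates R X + t; the wrist camera has in their place "hand_eye" (4x4, takes a point from camera to tool coordinates, whose origin is the TCP and whose axes are the flange's). Camera axes: x right, y down, z forward; pixel columns grow to the right and rows downward; lengths in mm; the calibration is good to about 2 mm. A picture is of the moment at which its call begins: read the wrist's pose just before it. There is no depth.
- env.job_done(): hands the job in; it is judged then, once.
The state is a dict: "t": time; "joints": joint angles; "qvel": joint speeds; "tau": joint torques, N m; "eef_pos": TCP position; "tcp_rot": TCP orientation; "ft_force": force on the tool from outside, world axes, zero at the start; "moment": the same for the moment, N m; "opening": opening from 0.0 (shut) to 1.0 (fully open); "grip_force": force on a finger pad.
Only numpy, scipy, OpenCV 4.12 (cv2) and the standard library are available. Lean on these libraries where they do the work, as an engineer would, in place of code of your own. Each camera call takes 0.05 s, during which the arm holds its last target. There are 200 camera calls.

TASK

One printing block is locked in the grey holder: turn the holder's knob clockwise until it clicks over and the gate drops, then press the ejector slide fully home so that the block comes right out. Put every printing block, this one and those lying on the table, on the inclined drying rack: flat across both rails, long side running up the slope, lower edge down against the lip, with a clear gap (about a centimetre or more) between neighbours. Also turn the knob back until the gate is locked up again; leave the ejector sprung back and the other things on the bench where they are.

Things in the scene. Friction and masses are not known exactly. Their poses are not given: they have to be found in the camera images.
- block1: printing block, 60 (x) by 40 (y) by 22 (z) mm, about 100 g: pale wooden base with a dark coated metal plate on top (+z) carrying bare-metal marks. Origin at the block's centre (11 mm above its underside); x is its long axis. Starts flat on the table in front of the robot; may be absent. 2 or 3 of these three are there.
- block2: printing block, 60 (x) by 40 (y) by 22 (z) mm, about 100 g: pale wooden base with a dark coated metal plate on top (+z) carrying bare-metal marks. Origin at the block's centre (11 mm above its underside); x is its long axis. Starts flat on the table in front of the robot; may be absent. 2 or 3 of these three are there.
- block3: printing block, 60 (x) by 40 (y) by 22 (z) mm, about 100 g: pale wooden base with a dark coated metal plate on top (+z) carrying bare-metal marks. Origin at the block's centre (11 mm above its underside); x is its long axis. Starts flat on the table in front of the robot; may be absent. 2 or 3 of these three are there.
- block4: printing block, 60 (x) by 40 (y) by 22 (z) mm, about 100 g: pale wooden base with a dark coated metal plate on top (+z) carrying bare-metal marks. Origin at the block's centre (11 mm above its underside); x is its long axis. Starts inside the holder's covered channel, long axis along the channel.
- holder: grey holder fixed to the bench; origin at table level under its covered channel, z up. The block leaves towards -y. Channel 43 mm wide (59 outside), y -30 to +46 mm, floor at z 18, clear roof top at z 50; gate across the mouth at y -34 to -30 mm. Knob pedestal x 32 to 82, y -29 to 45 mm, top z 44, knob axis at x 60, y 8; ejector thumb plate on the +y side
- apron (a point): where the ejected block's centre comes to lie when the ejector is pressed fully (holder x 0, y -71, z 29 mm), its long axis along the holder's y. The apron under it is level, open, 64 mm wide, top 18 mm above the table, from the gate to holder y -118 mm
- knob (a joint): the black bar knob on the holder, rad: 0 = gate up (locked), 1.3 = gate down (open), stops at both ends; grows clockwise seen from above. A spring detent resists (up to about 0.11 N m) until half way (0.65 rad), then the knob snaps on to the other end by itself; the same on the way back
- knob_grip (a point): on the knob's axis, middle of its bar grip, 64 mm above the table. The bar is 44 mm long, 10 mm thick, 26 mm high (13 mm above and below this point), over a disc of 21 mm radius. The point turns with the knob: its x axis runs along the bar, parallel to the holder's x axis at joint value 0
- ejector (a joint): the ejector slide, m: 0 = sprung out (rest), 0.075 = pressed fully home. It moves along the holder's -y. The spring takes about 3 N at the start, 9.5 N fully home, and returns the slide when let go
- ejector_pad (a point): centre of the outer (+y) face of the ejector's black thumb plate, to be pushed towards the holder's -y; 40 mm above the table, moves with the slide. The plate is 44 mm wide (holder x), 46 mm high (14 to 60 mm above the table), 8 mm thick; nothing stands behind it
- bed: rails of the fixed drying rack. x up the slope (0.35 rad from level), y along the rails (level), z square to the slope; origin mid rack at the rail tops, 60 mm above the table. Rails 310 mm long: lower x -30 to -18, upper x 14 to 22 mm. Lip at the low edge: face at x -30, 8 mm high. A well set block has its centre near x 0, z 11 mm, y from -135 to 135; it does not slide by itself
- squeeze: dark squeeze bottle, bystander, to be left where it is; origin under its middle
- jar: open dark jar, bystander, to be left where it is; origin under its middle
- tin: small steel tin, bystander, to be left where it is; origin under its middle
- brush: brush, bystander, to be left where it is; origin under its middle
- knife: ink knife, bystander, to be left where it is; origin under its middle
- weight: brass weight, bystander, to be left where it is; origin under its middle

How it is judged:
By the outcome, as a careful person would: the job done as asked, in the order asked, and still so for the second after the job is handed in, with the robot touching nothing.
Of block1, block2, block3 only 2 to 3 are there at a start; the rules pass over those that are not, and their reading is None.
At some moment in a run one of block1, block2, block3 may be knocked a few centimetres aside while the robot is not near it.
Once in a run the grip may slacken for a moment while it holds something.
It also fails if it takes over 210 s, if anything falls off the work surface, if the arm or the gripper's body presses on something with over 40 N, if the wrist force passes 120 N, or if a joint passes its speed limit or range.

## Working session

There is one attempt and no reset: what is moved stays moved. The work goes in short steps, Python scripts to look and compute and a tool call to move; the robot and the scene stay as the last step left them, time stands still between calls to the robot, and variables do not carry over. Pictures are saved under pics/ and viewed, at most 14 in all, crops included, and the job is handed in when it is done.

Besides the shell and the picture viewer there is one more tool, called after "Call:" by a JSON object that holds its "fn" and its "kwargs", one argument or row to a line. carry_out: Moves the arm, as the interface text tells. Its arguments: {"type":"object","properties":{"motion":{"type":"array"}},"required":["motion"]}

```bash
mkdir -p pics; ls
python3 - <<'E'
from cell import env
import cv2
print(env.tip_extent, env.state())
for n in ("scene","top"):
    d=env.read_camera(n); cv2.imwrite(f"pics/{n}0.png",d["color"][:,:,::-1]); print(n,d["K"],d["R"],d["t"])
d=env.read_camera("wrist");print(d["K"],d["hand_eye"])
E
```

```text
pics
8.0 {'t': 0.0, 'joints': array([ 1.15841610e+00,  4.91570744e-01,  1.55941439e+00, -1.10130025e-05,
        1.09166615e+00, -1.05567254e-01]), 'qvel': array([-0.00143186,  0.00016587, -0.00013094,  0.00033925,  0.00072919,
        0.00211989]), 'tau': array([ 3.59441263e-03, -6.12651801e+01, -2.58166891e+01,  6.93629170e-02,
        4.83231072e-02, -8.86212592e-05]), 'eef_pos': array([188.64075529, 595.6326976 , 222.06685813]), 'tcp_rot': array([-3.14053889e+00, -1.01836206e-04,  2.83478471e+00]), 'ft_force': array([-0.05223745, -1.47411154,  0.08961084]), 'moment': array([-0.03722739,  0.0402751 ,  0.02873436]), 'grip_force': 0.0, 'opening': 0.9967017204729988}
scene [[493.91640233   0.         315.0373853 ]
 [  0.         493.91640233 197.62359945]
 [  0.           0.           1.        ]] [[ 0.69519388  0.71856001  0.01941571]
 [ 0.56201349 -0.52650125 -0.63791635]
 [-0.44815879  0.45438744 -0.76986087]] [-397.43481126 -337.36340652 1576.21269647]
top [[450.58499187   0.         318.98697218]
 [  0.         450.58499187 196.8306246 ]
 [  0.           0.           1.        ]] [[ 0.02296013 -0.99970609 -0.00778256]
 [-0.97996435 -0.02096481 -0.19806651]
 [ 0.19784514  0.01217427 -0.98015769]] [-30.37281946 590.75029486 979.80072148]
[[319.44876032   0.         317.70283425]
 [  0.         319.44876032 202.54373498]
 [  0.           0.           1.        ]] [[ 8.84846754e-05 -9.62162915e-01 -2.72474800e-01  7.78870883e+01]
 [ 9.99999923e-01  1.89219979e-04 -3.43429111e-04 -1.11397734e-01]
 [ 3.81992430e-04 -2.72474749e-01  9.62162858e-01 -1.62104030e+02]
 [ 0.00000000e+00  0.00000000e+00  0.00000000e+00  1.00000000e+00]]
```

View pics/scene0.png

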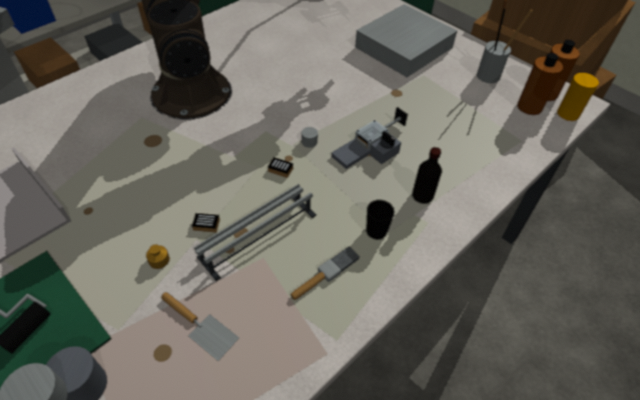

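View pics/top0.png

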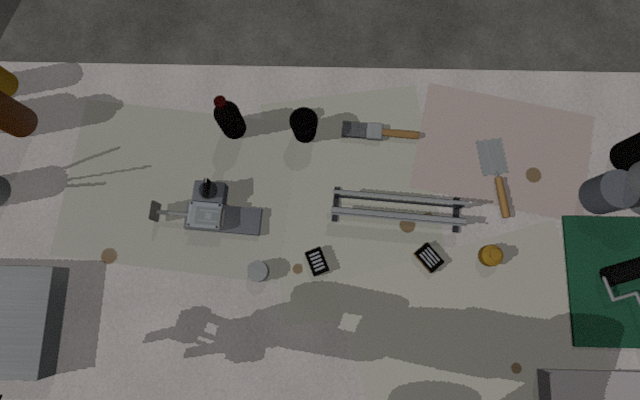

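```bash
cat > h.py <<'E'
import numpy as np, cv2
from scipy.spatial.transform import Rotation as Ro
from cell import env
def cam(n,save=None,crop=None,scale=1):
    s=env.state(); d=env.read_camera(n)
    if n=="wrist":
        Rt=Ro.from_euler('xyz',s['tcp_rot']).as_matrix(); he=d['hand_eye']
        Rc=Rt@he[:3,:3]; c=Rt@he[:3,3]+s['eef_pos']; R,t=Rc.T,-Rc.T@c
    else: R,t=d['R'],d['t']
    v=dict(K=d['K'],R=R,t=t)
    if save:
        np.savez('pics/'+save+'.npz',**v)
        im=d['color'][:,:,::-1]; cv2.imwrite(f'pics/{save}_full.png',im)
        if crop: x0,y0,x1,y1=crop; im=im[y0:y1,x0:x1]
        cv2.imwrite(f'pics/{save}.png',cv2.resize(im,None,fx=scale,fy=scale,interpolation=cv2.INTER_CUBIC))
    return v
def load(n): return dict(np.load(f'pics/{n}.npz'))
def ray(v,p):
    d=v['R'].T@np.linalg.solve(v['K'],[p[0],p[1],1.]); return -v['R'].T@v['t'],d
def onz(v,p,z):
    c,d=ray(v,p); return c+d*(z-c[2])/d[2]
def tri(vp):
    A=np.zeros((3,3));b=np.zeros(3);rs=[ray(v,p) for v,p in vp]
    for c,d in rs:
        d=d/np.linalg.norm(d);M=np.eye(3)-np.outer(d,d);A+=M;b+=M@c
    X=np.linalg.solve(A,b)
    return X,max(np.linalg.norm(np.cross(d/np.linalg.norm(d),X-c)) for c,d in rs)
def proj(v,X):
    x=v['K']@(v['R']@np.asarray(X,float)+v['t']); return x[:2]/x[2]
def tool(goal):
    "shift in tool axes to bring the TCP to goal"
    s=env.state(); return Ro.from_euler('xyz',s['tcp_rot']).as_matrix().T@(np.asarray(goal)-s['eef_pos'])
E
python3 - <<'E'
from h import *
T=cam("top","t1",(140,160,340,300),4); S=cam("scene","s1",(180,90,420,280),3)
for a,b in [((317,261),(280,166)),((428,257),(206,221)),((207,187),(388,139)),((155,211),(401,117))]: print(tri([(T,a),(S,b)]))
E
```

```text
(array([447.46528185, -15.09111171,  14.02291454]), np.float64(0.598514905342987))
(array([ 462.56874474, -274.57893046,   13.76593267]), np.float64(0.5620138043198126))
(array([608.78669476, 242.82722569,  61.15799385]), np.float64(0.4319089919686545))
(array([555.20137745, 370.28050498,  30.79796938]), np.float64(1.0082007321597795))
```

View pics/t1.png

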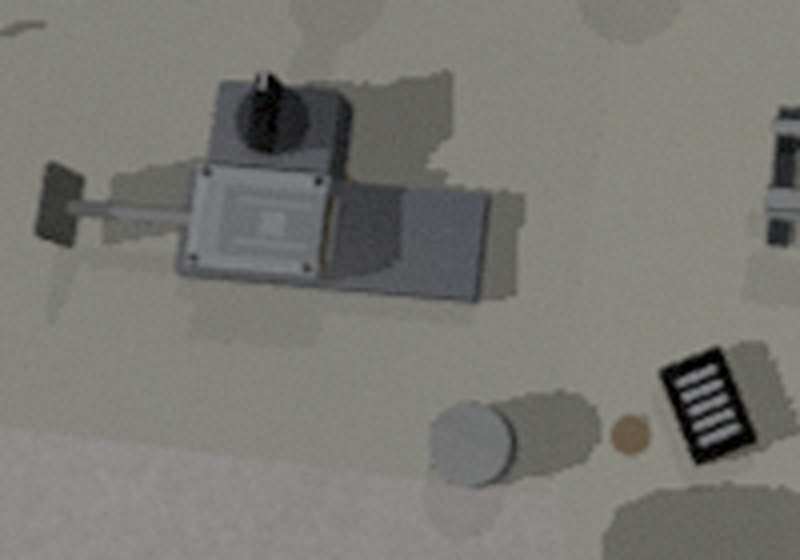

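View pics/s1.png

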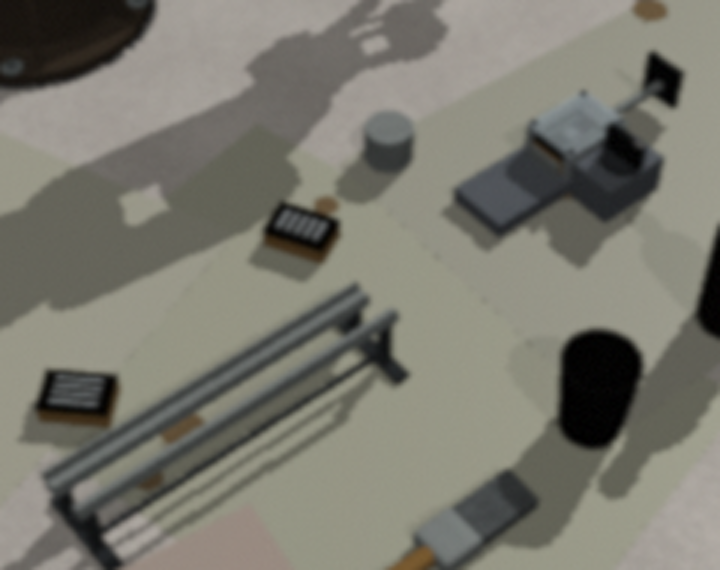

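Run:
```python
from h import *
T=load('t1');S=load('s1')
t=lambda u,v:(140+(u+.5)/4-.5,160+(v+.5)/4-.5)
s=lambda u,v:(180+(u+.5)/3-.5,90+(v+.5)/3-.5)
np.set_printoptions(precision=1,suppress=True)
for n,a,b in [('apronR far',(488,193),(500,229)),('apronR near',(477,302),(456,191)),
 ('roof bolt a',(207,170),None),('b',(321,180),(568,160)),('c',(306,268),(533,124)),('d',(193,258),(585,93)),
 ('knob top far end',(263,74),(643,160)),('knobtop near end',(264,97),(612,130)),
 ('ejtop far',(85,170),(683,72)),('ejtop near',(53,163),(650,53)),]:
    print(n,onz(T,t(*a),18 if 'apron' in n else 50), tri([(T,t(*a)),(S,s(*b))]) if b else '')
# rack from full top image
for n,p,z in [('near rail L',(333,214),52),('near rail R',(462,223),52),('far L',(335,192),66),('far R',(461,202),66)]: print(n,onz(T,p,z))
```

```text
apronR far [569.7 119.6  18. ] (array([570.9, 120.7,  11.6]), np.float64(0.17178058435756355))
apronR near [504.3 123.   18. ] (array([506.5, 125.7,   9.6]), np.float64(1.9357178908460821))
roof bolt a [574.2 279.3  50. ] 
b [569.7 212.5  50. ] (array([570.5, 213.6,  38.9]), np.float64(1.855977971920167))
c [518.2 217.7  50. ] (array([518.5, 218.5,  45.5]), np.float64(0.34840676879227206))
d [522.5 283.2  50. ] (array([523.5, 285. ,  47.2]), np.float64(1.0265048111480048))
knob top far end [632.2 250.8  50. ] (array([629.4, 247.5,  58.1]), np.float64(1.3649344771753875))
knobtop near end [618.4 249.2  50. ] (array([605.2, 233. ,  90.3]), np.float64(6.299812233252211))
ejtop far [572.7 350.4  50. ] (array([576.2, 353.2,  63.5]), np.float64(9.189198482795389))
ejtop near [576.4 369.4  50. ] (array([562. , 343.6,  92.5]), np.float64(10.453543214013587))
near rail L [553.  -50.4  52. ]
near rail R [ 538.6 -345.8   52. ]
far L [601.9 -53.8  66. ]
far R [ 584.8 -341.1   66. ]
```

```bash
cat >> h.py <<'E'
def plan(x,y,z,yaw,start=None,step=45):
    "turn first, then shift: prints degrees of turn, shift in the turned tool axes, rows needed"
    s=env.state(); p=s['eef_pos'] if start is None else np.array(start[:3]); y0=s['tcp_rot'][2] if start is None else start[3]
    turn=-np.degrees((yaw-y0+np.pi)%(2*np.pi)-np.pi)
    d=(Ro.from_euler('z',yaw)*Ro.from_euler('x',np.pi)).as_matrix().T@(np.array([x,y,z])-p)
    n=int(np.ceil(np.linalg.norm(d)/step)); m=int(np.ceil(abs(turn)/8.5))
    print(f'turn {turn:.1f} = {m} x {turn/max(m,1):.2f}; shift {d.round(1)} = {n} x {(d/max(n,1)).round(2)}')
    return [x,y,z,yaw]
E
python3 - <<'E'
from h import *
plan(530,250,230,3.075)
E
```

```text
turn -13.8 = 2 x -6.88; shift [-363.6 -322.3   -7.6] = 11 x [-33.05 -29.3   -0.69]
```

Call:
{"fn": "carry_out", "kwargs": {
  "motion": [
    [0, 0, 0, -6.9, 0],
    [-20, -18, 0, -6.9, 0],
    [-34.5, -30.5, -0.7, 0, 0],
    [-34.5, -30.5, -0.7, 0, 0],
    [-34.5, -30.5, -0.7, 0, 0],
    [-34.5, -30.5, -0.7, 0, 0],
    [-34.5, -30.5, -0.7, 0, 0],
    [-34.5, -30.5, -0.7, 0, 0],
    [-34.5, -30.5, -0.7, 0, 0],
    [-34.5, -30.5, -0.7, 0, 0],
    [-34.5, -30.5, -0.7, 0, 0],
    [-30, -30, -0.7, 0, 0]
  ]
}}

```text
t: 1.45
eef_pos: [526.1, 246.5, 229.7]
tcp_rot: [3.141, 0.0, 3.075]
ft_force: [0.1, -0.3, 0.1]
opening: 0.999
grip_force: 0.0
```

Run:
```python
from h import *
print(env.state()['eef_pos'],env.state()['tcp_rot'])
W=cam("wrist","w1",None,1.25)
y=-0.066;R=Ro.from_euler('z',y).as_matrix();o=np.array([545.2,239.7,0])
for p in [(60,8,77),(60,30,77),(0,131,40),(0,-71,18),(32,-118,18),(-32,-118,18)]: X=o+R@p; print(p,X.round(1),proj(W,X).round(1)*1.25)
```

```text
[526.12202653 246.47209057 229.65779716] [3.14144793e+00 1.81158131e-04 3.07527853e+00]
(60, 8, 77) [605.6 243.7  77. ] [400. 329.]
(60, 30, 77) [607.  265.7  77. ] [425.375 329.   ]
(0, 131, 40) [553.8 370.4  40. ] [534.375 250.75 ]
(0, -71, 18) [540.5 168.9  18. ] [318.   244.75]
(32, -118, 18) [569.3 119.8  18. ] [272.25  276.125]
(-32, -118, 18) [505.5 124.1  18. ] [266.375 212.   ]
```

View pics/w1.png

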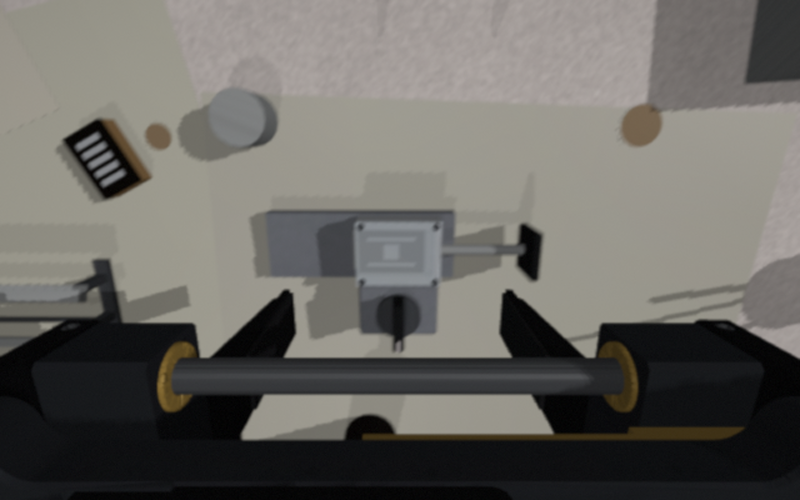

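Run:
```python
from h import *
W=load('w1');T=load('t1')
y=-0.066;R=Ro.from_euler('z',y).as_matrix();o=np.array([545.2,239.7,0])
for p in [(60,8,51),(38,8,77),(82,8,77),(82,8,51),(0,131,60),(-22,131,60),(-22,131,14)]: X=o+R@p; print(p,X.round(1),proj(W,X).round(1)*1.25, (proj(T,X)-[140,160])*4)
plan(604.5,243,62,3.075)
```

```text
(60, 8, 51) [605.6 243.7  51. ] [399.75 316.25] [269.86552491 116.63116296]
(38, 8, 77) [583.6 245.2  77. ] [400.  305.5] [253.06339319 144.5169466 ]
(82, 8, 77) [627.5 242.3  77. ] [399.875 351.75 ] [263.77649112  69.4652905 ]
(82, 8, 51) [627.5 242.3  51. ] [399.75  337.625] [275.02415567  80.12426808]
(0, 131, 60) [553.8 370.4  60. ] [542. 257.] [ 39.58942308 196.70030734]
(-22, 131, 60) [531.9 371.9  60. ] [544.625 232.125] [ 33.3334852  234.47008565]
(-22, 131, 14) [531.9 371.9  14. ] [527.625 221.5  ] [ 62.54092114 246.08149165]
turn -0.1 = 1 x -0.11; shift [-74.8   5.2 167.6] = 5 x [-14.96   1.05  33.52]
```

Call:
{"fn": "carry_out", "kwargs": {
  "motion": [
    [-25, 1.5, 0, 0, 0],
    [-25, 1.5, 10, 0, 0],
    [-25, 1.5, 30, 0, 0],
    [0, 0, 40, 0, 0],
    [0, 0, 40, 0, 0],
    [0, 0, 32, 0, 0],
    [0, 0, 15, 0, 0],
    [0, 0, 0, 0, 0.6],
    [0, 0, 0, 0, 1],
    [0, 0, 0, 0, 1],
    [0, 0, 0, 0, 1],
    [0, 0, 0, 0, 1]
  ]
}}

```text
t: 2.7
eef_pos: [600.3, 247.8, 63.8]
tcp_rot: [3.141, 0.002, 3.076]
ft_force: [-0.1, -0.4, -0.9]
opening: 0.634
grip_force: 0.0
```

Call:
{"fn": "carry_out", "kwargs": {
  "motion": [
    [-2, -3, 1, 0, 1],
    [0, 0, 0, 0, 1],
    [0, 0, 0, 0, 1],
    [0, 0, 0, 0, 1],
    [0, 0, 0, 0, 1],
    [0, 0, 0, 0, 1],
    [0, 0, 0, 0, 1],
    [0, 0, 0, 0, 1],
    [0, 0, 0, 0, 1]
  ]
}}

```text
t: 3.6
eef_pos: [601.6, 243.7, 61.6]
tcp_rot: [-3.14, -0.001, 3.076]
ft_force: [-0.3, -6.2, 1.9]
opening: 0.102
grip_force: 30.0
```

Call:
{"fn": "carry_out", "kwargs": {
  "motion": [
    [0, -0.5, 0, 8, 1],
    [0, 0, 0, 8, 1],
    [0, 0, 0, 8, 1],
    [0, 0, 0, 8, 1],
    [0, 0, 0, 8, 1],
    [0, 0, 0, 8, 1],
    [0, 0, 0, 8, 1],
    [0, 0, 0, 8, 1],
    [0, 0, 0, 8, 1],
    [0, 0, 0, 2, 1],
    [0, 0, 0, 0, 1],
    [0, 0, 0, 0, 1]
  ]
}}

```text
t: 4.8
eef_pos: [604.9, 247.2, 61.7]
tcp_rot: [3.132, -0.003, 1.784]
ft_force: [15.3, 19.5, -12.9]
opening: 0.107
grip_force: 30.0
```

Run:
```python
from h import *
s=env.state();print(s['eef_pos'],s['tcp_rot'],s['ft_force'],s['moment'],s['opening'])
cam("top","t2",(140,160,340,300),4)
```

```text
[604.86008971 247.20651785  61.73700211] [ 3.13217422 -0.00338588  1.7835403 ] [ 15.33863088  19.53729866 -12.92311099] [ 3.5532477  -2.63352598 -0.00713372] 0.10724380751960808
```

Call:
{"fn": "carry_out", "kwargs": {
  "motion": [
    [0, 0, 0, 0, 0.4],
    [0, 0, 0, 0, 0.4],
    [0, 0, 0, 0, 0.4],
    [0, 0, 0, 0, 0.4],
    [0, 0, -25, 0, 0.4],
    [0, 0, -40, 0, 0.4],
    [0, 0, -40, 0, 0.4],
    [0, 0, -15, 0, 0.4],
    [0, 0, 0, 0, 0.4]
  ]
}}

```text
t: 5.75
eef_pos: [602.4, 244.2, 184.3]
tcp_rot: [3.137, -0.0, 1.784]
ft_force: [-0.2, 0.7, 0.0]
opening: 0.599
grip_force: 0.0
```

Run:
```python
from h import *
s=env.state();print(s['eef_pos'],s['tcp_rot'],s['ft_force'])
cam("wrist","w2",None,1.25)
# approach ejector: closed fingers, yaw 3.075, outside pad
p=plan(553.5+2,371+40,180,3.075); plan(555.5,411,30,3.075,p)
```

```text
[602.38356384 244.17266053 184.25775616] [ 3.13727158e+00 -3.25790071e-04  1.78392581e+00] [-0.17621082  0.68134444  0.00408716]
turn -74.0 = 9 x -8.22; shift [ 57.2 163.6   2.2] = 4 x [14.3  40.9   0.56]
turn -0.0 = 0 x -0.00; shift [  0.  -0. 150.] = 4 x [ 0.  -0.  37.5]
```

View pics/w2.png

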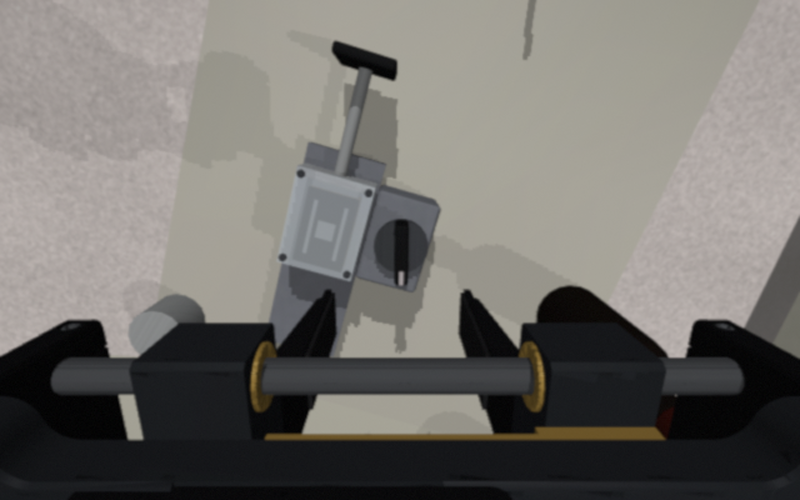

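Run:
```python
from h import *
p=plan(556,403,180,1.505); plan(556,403,30,1.505,p)
```

```text
turn 16.0 = 2 x 7.99; shift [155.7 -56.    2.2] = 4 x [ 38.92 -14.01   0.56]
turn -0.0 = 0 x -0.00; shift [  0.  -0. 150.] = 4 x [ 0.  -0.  37.5]
```

Call:
{"fn": "carry_out", "kwargs": {
  "motion": [
    [0, 0, 0, 8, 1],
    [0, 0, 0, 8, 1],
    [39, -14, 0, 0, 1],
    [39, -14, 0, 0, 1],
    [39, -14, 0, 0, 1],
    [39, -14, 2, 0, 1],
    [0, 0, 38, 0, 1],
    [0, 0, 38, 0, 1],
    [0, 0, 38, 0, 1],
    [0, 0, 36, 0, 1],
    [0, 0, 0, 0, 1],
    [0, 0, 0, 0, 1]
  ]
}}

```text
t: 7.0
eef_pos: [555.7, 403.1, 28.8]
tcp_rot: [-3.14, 0.001, 1.505]
ft_force: [-0.1, -0.5, 1.0]
opening: 0.003
grip_force: 0.0
```

Now push along tool −x, slowly.

Call:
{"fn": "carry_out", "kwargs": {
  "motion": [
    [-10, 0, 0, 0, 1],
    [-10, 0, 0, 0, 1],
    [-10, 0, 0, 0, 1],
    [-10, 0, 0, 0, 1],
    [-10, 0, 0, 0, 1],
    [-10, 0, 0, 0, 1],
    [-10, 0, 0, 0, 1],
    [-8, 0, 0, 0, 1],
    [-6, 0, 0, 0, 1],
    [-4, 0, 0, 0, 1],
    [0, 0, 0, 0, 1]
  ]
}}

```text
t: 8.1
eef_pos: [550.8, 315.8, 31.3]
tcp_rot: [3.139, -0.002, 1.504]
ft_force: [-1.6, 9.8, 4.7]
opening: 0.005
grip_force: 4.3
```

Call:
{"fn": "carry_out", "kwargs": {
  "motion": [
    [-3, 0, 0, 0, 1],
    [-3, 0, 0, 0, 1],
    [-2, 0, 0, 0, 1],
    [0, 0, 0, 0, 1]
  ]
}}

```text
t: 8.5
eef_pos: [550.3, 308.1, 31.3]
tcp_rot: [3.139, -0.003, 1.504]
ft_force: [-2.3, 10.3, 4.6]
opening: 0.002
grip_force: 4.7
```

Call:
{"fn": "carry_out", "kwargs": {
  "motion": [
    [-2, 0, 0, 0, 1],
    [-2, 0, 0, 0, 1],
    [0, 0, 0, 0, 1]
  ]
}}

```text
t: 8.8
eef_pos: [550.3, 307.6, 31.5]
tcp_rot: [3.137, -0.007, 1.504]
ft_force: [-3.0, 33.9, 0.7]
opening: 0.002
grip_force: 16.4
```

Call:
{"fn": "carry_out", "kwargs": {
  "motion": [
    [2, 0, 0, 0, 1],
    [10, 0, 0, 0, 1],
    [15, 0, 0, 0, 1],
    [20, 0, 0, 0, 1],
    [25, 0, 0, 0, 1],
    [30, 0, 0, 0, 1],
    [0, 0, -40, 0, 0.2],
    [0, 0, -45, 0, 0.3],
    [0, 0, -45, 0, 0.4],
    [-40, 0, 0, 0, 0.4],
    [-40, 0, 0, 0, 0.4],
    [-40, 0, 0, 0, 0.4]
  ]
}}

```text
t: 10.0
eef_pos: [547.8, 283.6, 160.7]
tcp_rot: [3.14, -0.0, 1.505]
ft_force: [1.2, 0.1, -0.9]
opening: 0.452
grip_force: 0.0
```

Run:
```python
from h import *
plan(541,185,160,1.505)
```

```text
turn 0.0 = 1 x 0.01; shift [-98.9  -0.3   0.7] = 3 x [-32.95  -0.1    0.24]
```

Call:
{"fn": "carry_out", "kwargs": {
  "motion": [
    [-37, 0, 0, 0, 0.4],
    [-37, 0, 0, 0, 0.3],
    [0, 0, 0, 0, 0.3],
    [0, 0, 0, 0, 0.3]
  ]
}}

```text
t: 10.4
eef_pos: [543.5, 210.7, 160.5]
tcp_rot: [3.14, -0.0, 1.503]
ft_force: [-0.1, -0.2, 1.3]
opening: 0.696
grip_force: 0.0
```

Run:
```python
from h import *
print(env.state()['eef_pos'])
W=cam("wrist","w3",None,1.25); T=cam("top","t3",(140,160,340,300),4)
y=-0.066;R=Ro.from_euler('z',y).as_matrix();o=np.array([545.2,239.7,0])
for p in [(20,-101,40),(-20,-101,40),(20,-41,40),(-20,-41,40)]: X=o+R@p; print(X.round(1),proj(W,X)*1.25, (proj(T,X)-[140,160])*4)
```

```text
[543.54796768 210.69627462 160.47595066]
[558.5 137.6  40. ] [423.73492193 337.74271763] [449.86555447 203.19787585]
[518.6 140.2  40. ] [372.62224911 337.85174925] [441.73311228 270.98908801]
[562.5 197.5  40. ] [425.04882142 264.57415869] [348.08278054 194.34264379]
[522.5 200.1  40. ] [371.11351217 264.68647703] [339.19712478 261.96936449]
```

View pics/w3.png

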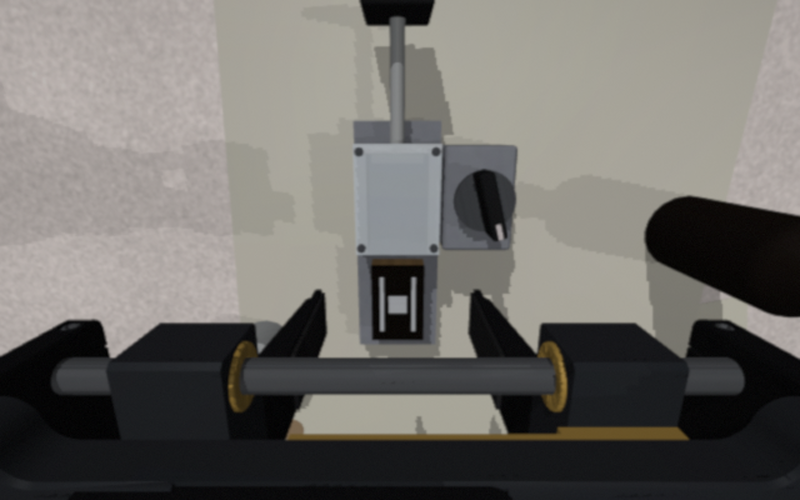

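Call:
{"fn": "carry_out", "kwargs": {
  "motion": [
    [-21, -0.5, 0, 0, 0.3],
    [-21, 0, 20, 0, 0.3],
    [0, 0, 40, 0, 0.3],
    [0, 0, 40, 0, 0.3],
    [0, 0, 22, 0, 0.3],
    [0, 0, 9.5, 0, 0.3],
    [0, 0, 0, 0, 0.3],
    [0, 0, 0, 0, 1],
    [0, 0, 0, 0, 1],
    [0, 0, 0, 0, 1],
    [0, 0, 0, 0, 1],
    [0, 0, 0, 0, 1]
  ]
}}

```text
t: 11.7
eef_pos: [540.5, 170.1, 28.9]
tcp_rot: [3.14, -0.0, 1.505]
ft_force: [-1.3, -0.0, 7.0]
opening: 0.418
grip_force: 30.0
```

Run:
```python
from h import *
print(env.state()['joints'])
p=plan(500,-120,230,3.088,[541,170,179,1.505])
p=plan(490,-270,230,3.088,p)
```

```text
[1.88265021e-01 6.71914652e-01 1.86787636e+00 2.07021579e-04
 6.00573474e-01 2.54041189e-01]
turn -90.7 = 11 x -8.25; shift [  25.4 -291.8  -51. ] = 7 x [  3.63 -41.68  -7.29]
turn -0.0 = 0 x -0.00; shift [   2.  -150.3   -0. ] = 4 x [  0.49 -37.58  -0.  ]
```

Call:
{"fn": "carry_out", "kwargs": {
  "motion": [
    [0, 0, -20, 0, 1],
    [0, 0, -40, 0, 1],
    [0, 0, -45, 0, 1],
    [0, 0, -45, 0, 1],
    [0, 0, 0, -8, 1],
    [0, 0, 0, -8, 1],
    [0, 0, 0, -8, 1],
    [0, 0, 0, -8, 1],
    [0, 0, 0, -8, 1],
    [0, 0, 0, -8, 1],
    [0, 0, 0, -8, 1],
    [0, 0, 0, -8, 1]
  ]
}}

```text
t: 12.9
eef_pos: [539.9, 169.9, 178.1]
tcp_rot: [-3.142, -0.0, 2.628]
ft_force: [0.9, -0.0, -1.4]
opening: 0.419
grip_force: 30.0
```

Call:
{"fn": "carry_out", "kwargs": {
  "motion": [
    [0, 0, -10, -8.4, 1],
    [0, 0, -10, -8.4, 1],
    [0, 0, -10, -8.4, 1],
    [4, -42, -7, -1.2, 1],
    [4, -42, -7, 0, 1],
    [4, -42, -7, 0, 1],
    [4, -42, 0, 0, 1],
    [4, -42, 0, 0, 1],
    [4, -42, 0, 0, 1],
    [2, -40, 0, 0, 1],
    [0, 0, 0, 0, 1],
    [0, 0, 0, 0, 1]
  ]
}}

```text
t: 14.1
eef_pos: [495.8, -120.3, 229.1]
tcp_rot: [3.141, -0.0, 3.081]
ft_force: [-0.1, 0.1, -1.7]
opening: 0.42
grip_force: 30.0
```

Run:
```python
from h import *
print(env.state()['eef_pos'],env.state()['tcp_rot'],env.state()['opening'])
cam("wrist","w4",None,1.25)
```

```text
[ 495.79613409 -120.34960722  229.06903997] [ 3.14124018e+00 -2.20901897e-04  3.08056222e+00] 0.42029776675868274
```

Call:
{"fn": "carry_out", "kwargs": {
  "motion": [
    [0, -40, 0, 0, 1],
    [0, -40, 0, 0, 1],
    [0, -40, 0, 0, 1],
    [0, -30, 0, 0, 1],
    [0, 0, 0, 0, 1],
    [0, 0, 0, 0, 1]
  ]
}}

```text
t: 14.75
eef_pos: [487.4, -268.5, 228.8]
tcp_rot: [3.141, -0.001, 3.083]
ft_force: [0.9, 0.9, -0.7]
opening: 0.417
grip_force: 30.0
```

Run:
```python
from h import *
print(env.state()['eef_pos'],env.state()['tcp_rot'],env.state()['opening'])
cam("wrist","w5",None,1.25)
```

```text
[ 487.42852934 -268.50324688  228.82608298] [ 3.14079534e+00 -5.44219798e-04  3.08286928e+00] 0.417073588725216
```

View pics/w4.png

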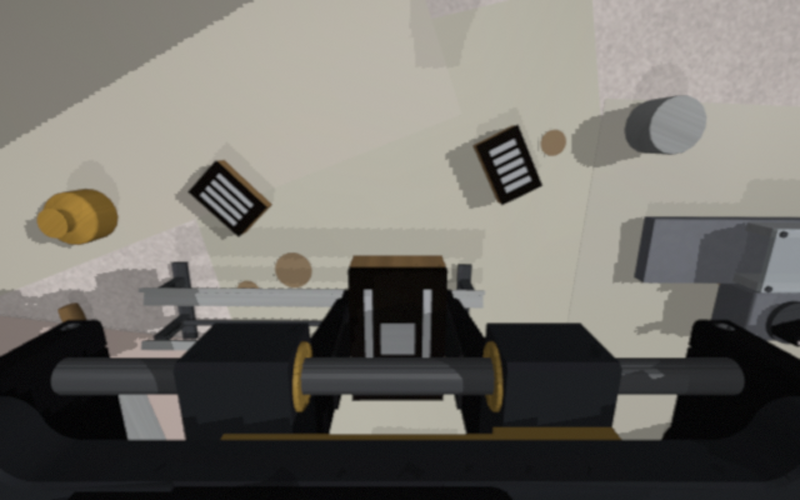

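View pics/w5.png

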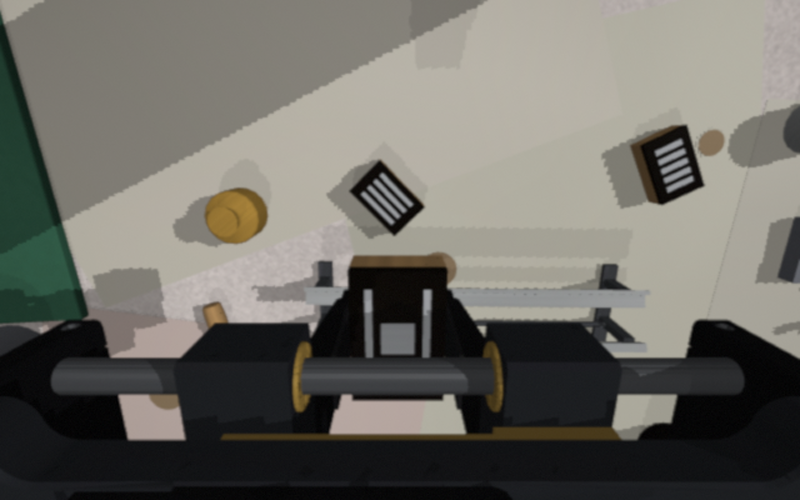

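Run:
```python
from h import *
np.set_printoptions(precision=1,suppress=True)
A=load('w4');B=load('w5');q=lambda p:((p[0]+.5)/1.25-.5,(p[1]+.5)/1.25-.5)
for n,a,b in [('low rail R, robot side',(484,290),(646,291)),('low R far side',(483,306),(645,307)),('low L robot',(143,289),(306,289)),('low L far',(142,306),(306,305)),('upper L',(143,345),None),('upper R',None,(646,347)),
 ('blkA',(509,166),(674,166)),('blkB',(227,199),(385,198))]:
    if a and b: print(n,tri([(A,q(a)),(B,q(b))]))
    else: print(n,onz(A,q(a),66) if a else onz(B,q(b),66))
for n,V,ps in [('A',A,[(475,146),(517,126),(541,184),(502,203)]),('B4',A,[(219,161),(189,193),(240,236),(270,206)]),('B5',B,[(381,161),(351,197),(394,234),(424,206)])]:
    P=np.array([onz(V,q(p),22) for p in ps]); print(n,P.mean(0),P)
```

```text
low rail R, robot side (array([555. , -44.3,  48.7]), np.float64(0.4683996939031437))
low R far side (array([569. , -46.1,  52.7]), np.float64(0.4634143131356342))
low L robot (array([ 534. , -354. ,   51.1]), np.float64(0.3233128252784665))
low L far (array([ 547.6, -354.3,   57.2]), np.float64(0.13611997051014973))
upper L [ 582.  -356.1   66. ]
upper R [602.7 -49.3  66. ]
blkA (array([446.4, -16.5,  24. ]), np.float64(0.01178425871953958))
blkB (array([ 461.1, -278.3,   16.6]), np.float64(0.1698876605668663))
A [446.  -16.1  22. ] [[427.2 -46.5  22. ]
 [412.4  -9.4  22. ]
 [464.5  13.6  22. ]
 [479.8 -21.9  22. ]]
B4 [ 461.2 -273.5   22. ] [[ 426.2 -277.1   22. ]
 [ 453.  -309.9   22. ]
 [ 496.2 -269.8   22. ]
 [ 469.5 -237.2   22. ]]
B5 [ 462.1 -275.7   22. ] [[ 426.7 -279.4   22. ]
 [ 457.4 -309.3   22. ]
 [ 494.7 -271.8   22. ]
 [ 469.7 -242.4   22. ]]
```

Run:
```python
from h import *
p=plan(573,-199.5,140,3.0735)
p=plan(573,-199.5,80,3.0735,p)
```

```text
turn 0.6 = 1 x 0.58; shift [-80.6  74.2  89. ] = 4 x [-20.16  18.55  22.24]
turn -0.0 = 0 x -0.00; shift [ 0. -0. 60.] = 2 x [ 0. -0. 30.]
```

Call:
{"fn": "carry_out", "kwargs": {
  "motion": [
    [-20, 18.5, 22, 0.6, 1],
    [-20, 18.5, 22, 0, 1],
    [-20, 18.5, 22, 0, 1],
    [-20.5, 18.7, 23, 0, 1],
    [0, 0, 30, 0, 1],
    [0, 0, 18, 0, 1],
    [0, 0, 8, 0, 1],
    [0, 0, 0, 0, 1],
    [0, 0, 0, 0, 1]
  ]
}}

```text
t: 15.7
eef_pos: [573.0, -200.5, 85.1]
tcp_rot: [-3.141, 0.001, 3.073]
ft_force: [0.2, -0.0, -1.1]
opening: 0.42
grip_force: 30.0
```

Call:
{"fn": "carry_out", "kwargs": {
  "motion": [
    [0, 1, 4, 0, 1],
    [0, 0, 3, 0, 1],
    [0, 0, 2, 0, 1],
    [0, 0, 2, 0, 1],
    [0, 0, 0, 0, 1]
  ]
}}

```text
t: 16.2
eef_pos: [572.6, -200.0, 74.5]
tcp_rot: [-3.141, 0.001, 3.072]
ft_force: [-3.7, 1.4, 11.1]
opening: 0.418
grip_force: 30.0
```

Call:
{"fn": "carry_out", "kwargs": {
  "motion": [
    [0, 0, 1.5, 0, 1],
    [0, 0, 1.5, 0, 1],
    [0, 0, 1, 0, 1],
    [0, 0, 0, 0, 1],
    [0, 0, 0, 0, 1]
  ]
}}

```text
t: 16.7
eef_pos: [572.7, -200.0, 70.8]
tcp_rot: [-3.141, 0.001, 3.072]
ft_force: [-5.6, 3.5, 14.4]
opening: 0.422
grip_force: 30.0
```

Now down the slope toward the lip, small steps.

Call:
{"fn": "carry_out", "kwargs": {
  "motion": [
    [1, 0, 0.5, 0, 1],
    [1, 0, 0.4, 0, 1],
    [1, 0, 0.3, 0, 1],
    [0, 0, 0, 0, 1]
  ]
}}

```text
t: 17.1
eef_pos: [571.8, -200.3, 70.2]
tcp_rot: [-3.14, 0.007, 3.072]
ft_force: [3.7, 1.9, 13.1]
opening: 0.415
grip_force: 30.0
```

Run:
```python
from h import *
W=cam("scene","s2",(180,170,330,290),5)
o=np.array([575.3,-199.7,60]);R=(Ro.from_euler('z',-.068)*Ro.from_euler('y',-.35)).as_matrix()
for p in [(30,20,22),(30,-20,22),(-30,20,22),(-30,-20,22),(30,20,0),(-30,-20,0)]: print(p,(proj(W,o+R@p)-[180,170])*5)
```

```text
(30, 20, 22) [438.88788542 214.26938338]
(30, -20, 22) [369.12502854 257.63379828]
(-30, 20, 22) [371.64582068 169.33838391]
(-30, -20, 22) [303.44548808 210.49046447]
(30, 20, 0) [450.80758563 250.83936082]
(-30, -20, 0) [316.50235116 246.30744183]
```

View pics/s2.png

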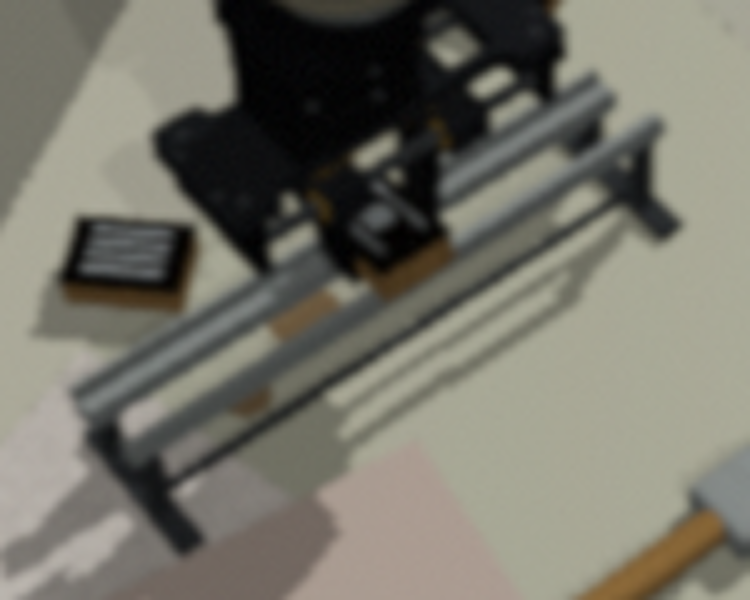

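Call:
{"fn": "carry_out", "kwargs": {
  "motion": [
    [0, 0, 0, 0, 0.5],
    [0, 0, 0, 0, 0.5],
    [0, 0, 0, 0, 0.5],
    [0, 0, -20, 0, 0.5],
    [0, 0, -40, 0, 0.5],
    [0, 0, -40, 0, 0.5],
    [0, 0, -40, 0, 0.5],
    [0, 0, -20, 0, 0.5],
    [30, 0, 0, 0, 0.3],
    [30, 0, 0, 0, 0.3],
    [10, 0, 0, 0, 0.3],
    [0, 0, 0, 0, 0.3]
  ]
}}

```text
t: 18.35
eef_pos: [499.2, -195.0, 228.2]
tcp_rot: [3.142, 0.0, 3.071]
ft_force: [0.2, -0.7, -0.3]
opening: 0.694
grip_force: 0.0
```

Run:
```python
from h import *
print(env.state()['eef_pos'])
W=cam("wrist","w6",None,1.25)
o=np.array([575.3,-199.7,60]);R=(Ro.from_euler('z',-.068)*Ro.from_euler('y',-.35)).as_matrix()
for p in [(30,20,22),(30,-20,22),(-30,20,22),(-30,-20,22)]: print(p,proj(W,o+R@p)*1.25)
```

```text
[ 499.20932789 -194.958       228.23086028]
(30, 20, 22) [421.64717379 356.11800896]
(30, -20, 22) [374.0641503  356.20372372]
(-30, 20, 22) [421.189635   284.52094073]
(-30, -20, 22) [374.22664767 284.61302316]
```

View pics/w6.png

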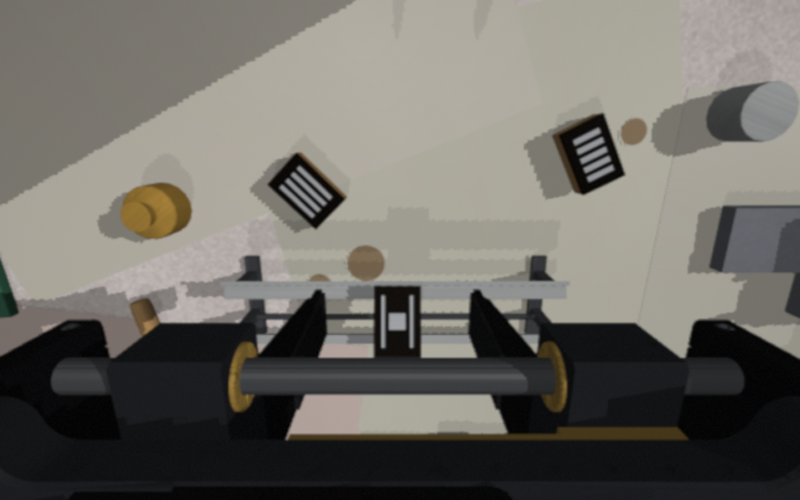

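Run:
```python
from h import *
W=load('w6');q=lambda p:((p[0]+.5)/1.25-.5,(p[1]+.5)/1.25-.5)
for n,ps in [('A',[(557,132),(602,114),(624,174),(583,194)]),('B',[(299,153),(268,186),(316,229),(346,197)])]:
    P=np.array([onz(W,q(p),22) for p in ps]); print(n,P.mean(0).round(1)); l=(P[2]-P[1]+P[3]-P[0]); print(np.arctan2(l[1],l[0])%np.pi, np.linalg.norm(P[2]-P[1]),np.linalg.norm(P[3]-P[0]),np.linalg.norm(P[1]-P[0]))
p=plan(446.3,-16.3,100,np.pi+.43); plan(446.3,-16.3,10.5,np.pi+.43,p)
```

```text
A [445.7 -16.7  22. ]
0.4230344427198525 58.223600975435794 62.2148212918627 40.50266332137751
B [ 461.2 -275.    22. ]
0.7326700952281063 57.92047531594854 56.61262597637248 42.175764938188586
turn -28.6 = 4 x -7.16; shift [-25.6 185.  128.2] = 6 x [-4.26 30.84 21.36]
turn -0.0 = 0 x -0.00; shift [ 0.  -0.  89.5] = 2 x [ 0.   -0.   44.75]
```

Call:
{"fn": "carry_out", "kwargs": {
  "motion": [
    [0, 0, 0, -7.2, 0.25],
    [0, 0, 0, -7.2, 0.25],
    [0, 0, 0, -7.2, 0.25],
    [0, 0, 0, -7, 0.25],
    [-4.3, 37, 16, 0, 0.25],
    [-4.3, 37, 16, 0, 0.25],
    [-4.3, 37, 16, 0, 0.25],
    [-4.3, 37, 30, 0, 0.25],
    [-4.3, 37, 30, 0, 0.25],
    [-4.1, 0, 20, 0, 0.25],
    [0, 0, 30, 0, 0.25],
    [0, 0, 0, 0, 0.25]
  ]
}}

```text
t: 19.6
eef_pos: [445.9, -15.4, 67.2]
tcp_rot: [3.139, -0.004, -2.711]
ft_force: [-0.8, -0.1, -0.2]
opening: 0.75
grip_force: 0.0
```

Run:
```python
from h import *
s=env.state();print(s['eef_pos'],s['tcp_rot'],s['joints'])
plan(446,-16.4,10.5,np.pi+.427)
T=cam("top","t4",(290,230,450,280),4)
```

```text
[445.85265328 -15.40717799  67.20783203] [ 3.13877697 -0.00377685 -2.7110695 ] [-1.82880664e-01  5.00100402e-01  2.13660079e+00  2.62834937e-04
  5.09600645e-01 -2.18442456e+00]
turn 0.2 = 1 x 0.20; shift [ 0.3 -1.  56.7] = 2 x [ 0.14 -0.48 28.35]
```

Call:
{"fn": "carry_out", "kwargs": {
  "motion": [
    [0, -0.8, 25, 0, 0.25],
    [0, 0, 20, 0, 0.25],
    [0, 0, 11.5, 0, 0.25],
    [0, 0, 0, 0, 0.25],
    [0, 0, 0, 0, 1],
    [0, 0, 0, 0, 1],
    [0, 0, 0, 0, 1],
    [0, 0, 0, 0, 1],
    [0, 0, 0, 0, 1],
    [0, 0, 0, 0, 1],
    [0, 0, 0, 0, 1]
  ]
}}

```text
t: 20.75
eef_pos: [446.5, -16.7, 13.8]
tcp_rot: [-3.141, 0.001, -2.712]
ft_force: [-0.1, 0.4, 7.0]
opening: 0.42
grip_force: 29.9
```

Run:
```python
from h import *
s=env.state()['eef_pos']
p=plan(579.5,-110,150,3.0735,[s[0],s[1],150,-2.712]); plan(579.5,-110,84,3.0735,p)
```

```text
turn 28.5 = 4 x 7.13; shift [-139.  -84.   -0.] = 4 x [-34.76 -21.    -0.  ]
turn -0.0 = 0 x -0.00; shift [ 0. -0. 66.] = 2 x [ 0. -0. 33.]
```

Call:
{"fn": "carry_out", "kwargs": {
  "motion": [
    [0, 0, -15, 0, 1],
    [0, 0, -40, 0, 1],
    [0, 0, -42, 0, 1],
    [0, 0, -42, 7.1, 1],
    [0, 0, 0, 7.1, 1],
    [0, 0, 0, 7.1, 1],
    [0, 0, 0, 7.2, 1],
    [-34.8, -21, 0, 0, 1],
    [-34.8, -21, 0, 0, 1],
    [-34.8, -21, 0, 0, 1],
    [-34.8, -21, 0, 0, 1],
    [0, 0, 0, 0, 1]
  ]
}}

```text
t: 21.95
eef_pos: [582.5, -112.5, 151.9]
tcp_rot: [-3.141, 0.002, 3.072]
ft_force: [0.0, -0.5, -1.8]
opening: 0.42
grip_force: 29.9
```

Call:
{"fn": "carry_out", "kwargs": {
  "motion": [
    [2.5, 2, 30, 0, 1],
    [0, 0, 26, 0, 1],
    [0, 0, 10, 0, 1],
    [0, 0, 0, 0, 1],
    [0, 0, 0, 0, 1]
  ]
}}

```text
t: 22.45
eef_pos: [577.4, -107.7, 87.2]
tcp_rot: [-3.142, 0.001, 3.074]
ft_force: [-0.4, -0.3, -0.8]
opening: 0.419
grip_force: 29.9
```

Call:
{"fn": "carry_out", "kwargs": {
  "motion": [
    [-1.5, -1, 4, 0, 1],
    [0, 0, 3, 0, 1],
    [0, 0, 2, 0, 1],
    [0, 0, 2, 0, 1],
    [0, 0, 1.5, 0, 1],
    [0, 0, 1.5, 0, 1],
    [0, 0, 0, 0, 1]
  ]
}}

```text
t: 23.15
eef_pos: [578.9, -109.3, 74.0]
tcp_rot: [-3.141, 0.002, 3.074]
ft_force: [-4.9, -1.4, 11.9]
opening: 0.421
grip_force: 30.0
```

Call:
{"fn": "carry_out", "kwargs": {
  "motion": [
    [1, 0, 0.7, 0, 1],
    [1, 0, 0.5, 0, 1],
    [1, 0, 0.4, 0, 1],
    [0, 0, 0, 0, 1]
  ]
}}

```text
t: 23.55
eef_pos: [578.3, -109.3, 73.3]
tcp_rot: [-3.14, 0.008, 3.074]
ft_force: [3.4, 0.9, 13.7]
opening: 0.416
grip_force: 30.0
```

Call:
{"fn": "carry_out", "kwargs": {
  "motion": [
    [1, 0, 0.3, 0, 1],
    [1, 0, 0.3, 0, 1],
    [1, 0, 0.3, 0, 1],
    [0, 0, 0, 0, 1]
  ]
}}

```text
t: 23.95
eef_pos: [576.0, -109.4, 72.9]
tcp_rot: [-3.14, 0.01, 3.074]
ft_force: [6.0, -0.4, 16.7]
opening: 0.422
grip_force: 30.0
```

Call:
{"fn": "carry_out", "kwargs": {
  "motion": [
    [1, 0, 0, 0, 1],
    [1, 0, 0, 0, 1],
    [1, 0, 0, 0, 1],
    [0, 0, 0, 0, 1]
  ]
}}

```text
t: 24.35
eef_pos: [572.0, -109.0, 72.1]
tcp_rot: [-3.14, 0.007, 3.074]
ft_force: [3.1, -1.8, 11.7]
opening: 0.419
grip_force: 30.0
```

Run:
```python
from h import *
S=cam("scene","s3",(210,170,320,270),5)
im=cv2.imread('pics/s3.png')
T=cam("top","t5",(300,170,420,240),5); im2=cv2.imread('pics/t5.png')
c=np.zeros((500,550+600,3),np.uint8);c[:500,:550]=im;c[:350,550:]=im2
cv2.imwrite('pics/v7.png',cv2.resize(c,(800,348),interpolation=cv2.INTER_AREA))
print(im.shape,im2.shape)
```

```text
(500, 550, 3) (350, 600, 3)
```

View pics/v7.png

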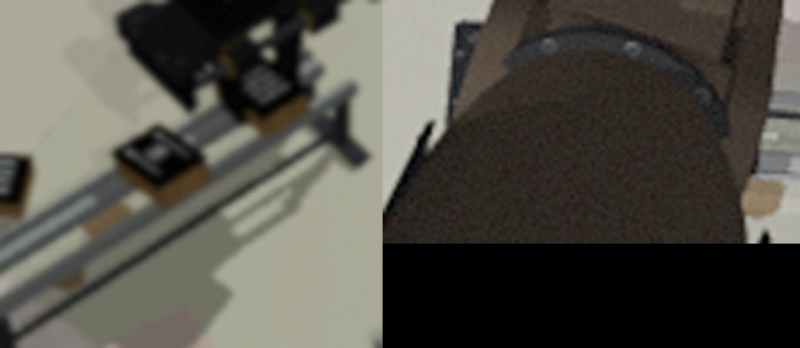

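Run:
```python
from h import *
S=load('s3')
o=np.array([575.3,-199.7,60]);R=(Ro.from_euler('z',-.068)*Ro.from_euler('y',-.35)).as_matrix()
for y0 in (0,90):
  for p in [(30,20,22),(30,-20,22),(30,-20,0),(30,20,0),(-30,-20,22),(-30,-20,0)]: print(y0,p,((proj(S,o+R@(np.array(p)+[0,y0,0]))-[210,170])*5).round())
im=cv2.imread('pics/s3.png'); cv2.imwrite('pics/v8.png',im[50:350,100:500][:, :].repeat(2,0).repeat(2,1))
```

```text
0 (30, 20, 22) [289. 214.]
0 (30, -20, 22) [219. 258.]
0 (30, -20, 0) [232. 294.]
0 (30, 20, 0) [301. 251.]
0 (-30, -20, 22) [153. 210.]
0 (-30, -20, 0) [167. 246.]
90 (30, 20, 22) [439. 121.]
90 (30, -20, 22) [373. 162.]
90 (30, -20, 0) [384. 198.]
90 (30, 20, 0) [449. 158.]
90 (-30, -20, 22) [304. 120.]
90 (-30, -20, 0) [315. 155.]
```

View pics/v8.png

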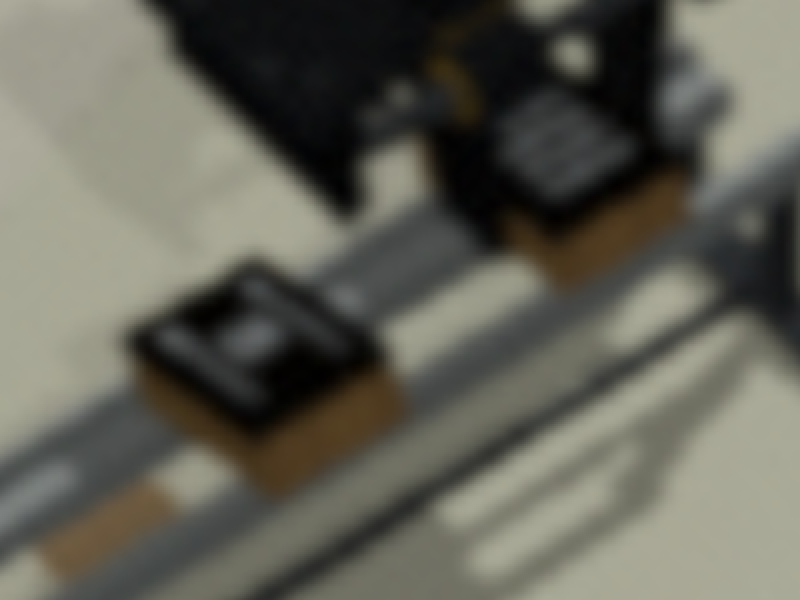

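Call:
{"fn": "carry_out", "kwargs": {
  "motion": [
    [0, 0, 0, 0, 0.45],
    [0, 0, 0, 0, 0.45],
    [0, 0, 0, 0, 0.45],
    [0, 0, -20, 0, 0.45],
    [0, 0, -40, 0, 0.45],
    [0, 0, -35, 0, 0.45],
    [20, 0, -15, 0, 0.45],
    [40, -20, 0, 0, 0.35],
    [15, -20, 0, 0, 0.3],
    [0, 0, 0, 0, 0.3],
    [0, 0, 0, 0, 0.3]
  ]
}}

```text
t: 25.55
eef_pos: [492.1, -143.4, 180.0]
tcp_rot: [3.141, 0.0, 3.073]
ft_force: [-0.1, -0.4, 0.0]
opening: 0.697
grip_force: 0.0
```

Run:
```python
from h import *
print(env.state()['eef_pos'])
W=cam("wrist","w9",(230,190,400,310),4.7)
o=np.array([575.3,-199.7,60]);R=(Ro.from_euler('z',-.068)*Ro.from_euler('y',-.35)).as_matrix()
for y0 in (0,90):
  for p in [(30,20,22),(30,-20,22),(-30,20,22),(-30,-20,22)]: print(y0,p,((proj(W,o+R@(np.array(p)+[0,y0,0]))-[230,190])*4.7).round())
```

```text
[ 492.1405755  -143.35864595  180.02174267]
0 (30, 20, 22) [255. 624.]
0 (30, -20, 22) [ 50. 624.]
0 (-30, 20, 22) [257. 312.]
0 (-30, -20, 22) [ 55. 312.]
90 (30, 20, 22) [718. 623.]
90 (30, -20, 22) [512. 623.]
90 (-30, 20, 22) [713. 312.]
90 (-30, -20, 22) [510. 312.]
```

View pics/w9.png

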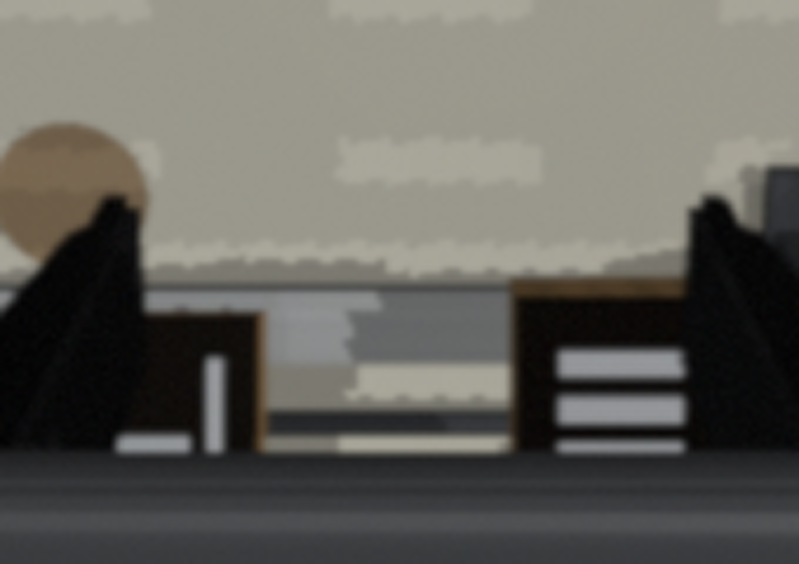

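Run:
```python
from h import *
p=plan(573,-109,130,3.0735); p=plan(573,-109,74,3.0735,p)
```

```text
turn 0.0 = 1 x 0.00; shift [-78.   39.4  49.9] = 3 x [-26.    13.15  16.63]
turn -0.0 = 0 x -0.00; shift [ 0. -0. 56.] = 2 x [ 0. -0. 28.]
```

Call:
{"fn": "carry_out", "kwargs": {
  "motion": [
    [-26, 13.1, 0, 0, 0.4],
    [-26, 13.1, 16, 0, 0.45],
    [-26, 13.1, 34, 0, 0.45],
    [0, 0, 30, 0, 0.45],
    [0, 0, 16, 0, 0.45],
    [0, 0, 10, 0, 0.45],
    [0, 0, 0, 0, 0.45],
    [0, 0, 0, 0, 1],
    [0, 0, 0, 0, 1],
    [0, 0, 0, 0, 1],
    [0, 0, 0, 0, 1],
    [0, 0, 0, 0, 1]
  ]
}}

```text
t: 26.8
eef_pos: [573.0, -109.3, 74.8]
tcp_rot: [-3.141, 0.002, 3.074]
ft_force: [0.1, 0.3, 6.4]
opening: 0.419
grip_force: 30.0
```

Call:
{"fn": "carry_out", "kwargs": {
  "motion": [
    [0, 0, -6, 0, 1],
    [-3, 0, -6, 0, 1],
    [-5, 0, 0, 0, 1],
    [0, 0, 0, 0, 1],
    [0, 0, 5, 0, 1],
    [0, 0, 3, 0, 1],
    [0, 0, 2, 0, 1],
    [0, 0, 0, 0, 1]
  ]
}}

```text
t: 27.6
eef_pos: [580.2, -109.6, 75.9]
tcp_rot: [3.141, -0.001, 3.074]
ft_force: [-2.3, 0.8, 4.2]
opening: 0.422
grip_force: 30.0
```

Call:
{"fn": "carry_out", "kwargs": {
  "motion": [
    [0, 0, 1, 0, 1],
    [0, 0, 1, 0, 1],
    [0, 0, 0.5, 0, 1],
    [0, 0, 0, 0, 1]
  ]
}}

```text
t: 28.0
eef_pos: [580.4, -109.6, 74.9]
tcp_rot: [-3.142, 0.001, 3.074]
ft_force: [-6.8, 2.2, 20.4]
opening: 0.417
grip_force: 30.0
```

Call:
{"fn": "carry_out", "kwargs": {
  "motion": [
    [0, 0, -1.5, 0, 1],
    [1, 0, 0.3, 0, 1],
    [1, 0, 0.3, 0, 1],
    [0, 0, 0, 0, 1]
  ]
}}

```text
t: 28.4
eef_pos: [580.2, -109.8, 75.1]
tcp_rot: [-3.141, 0.004, 3.074]
ft_force: [5.1, 1.9, 7.5]
opening: 0.422
grip_force: 30.0
```

Call:
{"fn": "carry_out", "kwargs": {
  "motion": [
    [0, 0, 0, 0, 0.45],
    [0, 0, 0, 0, 0.45],
    [0, 0, 0, 0, 0.45],
    [0, 0, -20, 0, 0.45],
    [0, 0, -40, 0, 0.45],
    [0, 0, -35, 0, 0.45],
    [20, 0, -15, 0, 0.45],
    [40, -20, 0, 0, 0.35],
    [20, -20, 0, 0, 0.3],
    [0, 0, 0, 0, 0.3],
    [0, 0, 0, 0, 0.3]
  ]
}}

```text
t: 29.5
eef_pos: [496.0, -144.4, 184.4]
tcp_rot: [3.141, 0.0, 3.073]
ft_force: [0.2, 0.1, 0.9]
opening: 0.699
grip_force: 0.0
```

Run:
```python
from h import *
print(env.state()['eef_pos'])
W=cam("wrist","w10",None,1.25)
o=np.array([575.3,-199.7,60]);R=(Ro.from_euler('z',-.068)*Ro.from_euler('y',-.35)).as_matrix()
for y0 in (0,90):
  for p in [(-30,20,22),(-30,-20,22)]: print(y0,p,(proj(W,o+R@(np.array(p)+[0,y0,0]))*1.25).round())
```

```text
[ 495.97921568 -144.4125576   184.40038673]
0 (-30, 20, 22) [357. 313.]
0 (-30, -20, 22) [304. 313.]
90 (-30, 20, 22) [477. 313.]
90 (-30, -20, 22) [424. 313.]
```

View pics/w10.png

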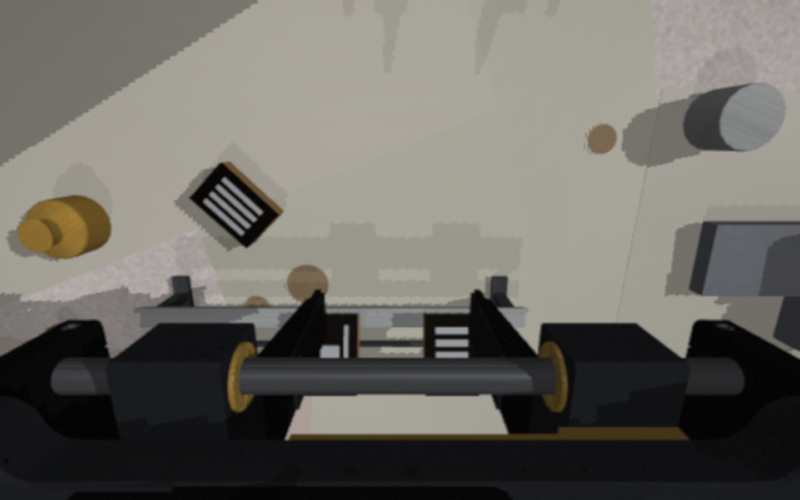

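Run:
```python
from h import *
W=load('w10');q=lambda p:((p[0]+.5)/1.25-.5,(p[1]+.5)/1.25-.5)
P=np.array([onz(W,q(p),22) for p in [(227,163),(190,198),(247,247),(283,212)]]); print(P.mean(0).round(1)); l=(P[2]-P[1]+P[3]-P[0]); yb=np.arctan2(l[1],l[0])%np.pi;print(yb,np.linalg.norm(l)/2)
p=plan(461.5,-275,150,.733); p=plan(461.5,-275,11,.733,p)
```

```text
[ 460.6 -273.2   22. ]
0.7349195837098991 57.987075083158196
turn 134.1 = 16 x 8.38; shift [-113.5   73.9   34.3] = 4 x [-28.38  18.48   8.57]
turn -0.0 = 0 x -0.00; shift [  0.  -0. 139.] = 4 x [ 0.   -0.   34.75]
```

Call:
{"fn": "carry_out", "kwargs": {
  "motion": [
    [0, 0, 0, 8.4, 0.3],
    [0, 0, 0, 8.4, 0.3],
    [0, 0, 0, 8.4, 0.3],
    [0, 0, 0, 8.4, 0.3],
    [0, 0, 0, 8.4, 0.3],
    [0, 0, 0, 8.4, 0.3],
    [0, 0, 0, 8.4, 0.3],
    [0, 0, 0, 8.4, 0.3],
    [0, 0, 0, 8.4, 0.3],
    [0, 0, 0, 8.4, 0.3],
    [0, 0, 0, 8.4, 0.3],
    [0, 0, 0, 8.4, 0.3]
  ]
}}

```text
t: 30.75
eef_pos: [496.7, -143.5, 183.9]
tcp_rot: [-3.141, -0.0, 1.31]
ft_force: [1.2, 0.5, 0.4]
opening: 0.704
grip_force: 0.0
```

Call:
{"fn": "carry_out", "kwargs": {
  "motion": [
    [0, 0, 0, 8.4, 0.3],
    [0, 0, 0, 8.4, 0.3],
    [0, 0, 0, 8.4, 0.3],
    [0, 0, 0, 8.1, 0.3],
    [-28.4, 18.5, 8.6, 0, 0.3],
    [-28.4, 18.5, 8.6, 0, 0.3],
    [-28.4, 18.5, 8.6, 0, 0.3],
    [-28.4, 18.5, 8.6, 0, 0.3],
    [0, 0, 40, 0, 0.3],
    [0, 0, 40, 0, 0.25],
    [0, 0, 0, 0, 0.25],
    [0, 0, 0, 0, 0.25]
  ]
}}

```text
t: 31.95
eef_pos: [461.7, -274.8, 69.9]
tcp_rot: [-3.14, 0.0, 0.734]
ft_force: [0.4, -0.9, 1.1]
opening: 0.749
grip_force: 0.0
```

Run:
```python
from h import *
s=env.state();print(s['eef_pos'],s['tcp_rot'],s['joints'][5])
W=cam("wrist"); T=cam("top","t11"); im=cv2.imread('pics/t11_full.png')
plan(461.2,-274.5,11,.733)
# is B still where it was? bright bars of its plate in the wrist view
d=env.read_camera("wrist")['color'];g=d.mean(2)
for X in [(461.2,-274.5,22)]:
    u,v=proj(W,X); print(u,v); c=g[int(v)-45:int(v)+45,int(u)-60:int(u)+60]; cv2.imwrite('pics/x.png',c)
    m=(c<45).astype(np.uint8); n,_,st,ce=cv2.connectedComponentsWithStats(m)
    for a,b in zip(st,ce):
        if a[4]>150: print(a,b)
```

```text
[ 461.73157478 -274.77109587   69.94915436] [-3.14012813e+00  1.29125624e-04  7.34214919e-01] 0.1765850087428735
turn 0.1 = 1 x 0.07; shift [-0.3 -1.3 60.5] = 2 x [-0.14 -0.63 30.25]
318.1579244370828 225.76818483155085
[   0    0  120   90 8013] [58.91376513 45.14638712]
[  34    4   57   82 2787] [61.18550413 42.64155005][ WARN:0@1.870] global loadsave.cpp:1063 imwrite_ Unsupported depth image for selected encoder is fallbacked to CV_8U.
```

Call:
{"fn": "carry_out", "kwargs": {
  "motion": [
    [0, 0, 25, 0, 0.25],
    [0, 0, 20, 0, 0.25],
    [0, 0, 11, 0, 0.25],
    [0, 0, 0, 0, 0.25],
    [0, 0, 0, 0, 1],
    [0, 0, 0, 0, 1],
    [0, 0, 0, 0, 1],
    [0, 0, 0, 0, 1],
    [0, 0, 0, 0, 1],
    [0, 0, 0, 0, 1],
    [0, 0, 0, 0, 1]
  ]
}}

```text
t: 33.2
eef_pos: [461.4, -275.3, 14.3]
tcp_rot: [3.141, -0.0, 0.733]
ft_force: [-0.2, -0.7, 5.5]
opening: 0.418
grip_force: 30.0
```

Run:
```python
from h import *
s=env.state();print(s['eef_pos'],s['tcp_rot'])
o=np.array([575.3,-199.7])+ -90*np.array([.068,.9977]); print(o)
p=plan(o[0]-3.8+3,o[1],150,-.068,[*s['eef_pos'][:2],150,.734])
```

```text
[ 461.41300248 -275.2822693    14.31008958] [ 3.14074673e+00 -2.42299217e-04  7.33465639e-01]
[ 569.18  -289.493]
turn 46.0 = 6 x 7.66; shift [107.7   6.9   0. ] = 3 x [35.9  2.3  0. ]
```

Call:
{"fn": "carry_out", "kwargs": {
  "motion": [
    [0, 0, -15, 0, 1],
    [0, 0, -40, 0, 1],
    [0, 0, -42, 0, 1],
    [0, 0, -39, 0, 1],
    [0, 0, 0, 7.7, 1],
    [0, 0, 0, 7.7, 1],
    [0, 0, 0, 7.7, 1],
    [0, 0, 0, 7.7, 1],
    [0, 0, 0, 7.7, 1],
    [0, 0, 0, 7.5, 1],
    [0, 0, 0, 0, 1],
    [0, 0, 0, 0, 1]
  ]
}}

```text
t: 34.4
eef_pos: [461.0, -275.0, 149.7]
tcp_rot: [-3.141, 0.0, -0.066]
ft_force: [-0.5, -0.1, -1.8]
opening: 0.419
grip_force: 30.0
```

Call:
{"fn": "carry_out", "kwargs": {
  "motion": [
    [36, 2.3, 0, 0, 1],
    [36, 2.3, 0, 0, 1],
    [36.5, 2.3, 0, 0, 1],
    [0, 0, 0, 0, 1],
    [0, 0, 30, 0, 1],
    [0, 0, 22, 0, 1],
    [0, 0, 8, 0, 1],
    [0, 0, 0, 0, 1],
    [0, 0, 0, 0, 1]
  ]
}}

```text
t: 35.3
eef_pos: [569.1, -289.8, 90.8]
tcp_rot: [3.141, -0.001, -0.069]
ft_force: [-0.1, 0.7, -1.0]
opening: 0.418
grip_force: 30.0
```

Call:
{"fn": "carry_out", "kwargs": {
  "motion": [
    [0, 0, 6, 0, 1],
    [0, 0, 3, 0, 1],
    [0, 0, 2, 0, 1],
    [0, 0, 2, 0, 1],
    [0, 0, 1.5, 0, 1],
    [0, 0, 1.5, 0, 1],
    [0, 0, 0, 0, 1]
  ]
}}

```text
t: 36.0
eef_pos: [569.0, -289.7, 75.7]
tcp_rot: [3.141, -0.001, -0.069]
ft_force: [-5.6, 1.5, 13.9]
opening: 0.416
grip_force: 30.0
```

Call:
{"fn": "carry_out", "kwargs": {
  "motion": [
    [0, 0, 1, 0, 1],
    [0, 0, 1, 0, 1],
    [0, 0, 0.5, 0, 1],
    [0, 0, 0, 0, 1]
  ]
}}

```text
t: 36.4
eef_pos: [569.1, -289.7, 74.2]
tcp_rot: [3.14, -0.002, -0.069]
ft_force: [-8.2, 2.6, 22.3]
opening: 0.418
grip_force: 30.0
```

Call:
{"fn": "carry_out", "kwargs": {
  "motion": [
    [0, 0, -1.5, 0, 1],
    [-1, 0, 0.3, 0, 1],
    [-1, 0, 0.3, 0, 1],
    [0, 0, 0, 0, 1]
  ]
}}

```text
t: 36.8
eef_pos: [568.7, -289.9, 74.3]
tcp_rot: [3.14, -0.005, -0.069]
ft_force: [2.3, 2.2, 12.1]
opening: 0.417
grip_force: 30.0
```

Call:
{"fn": "carry_out", "kwargs": {
  "motion": [
    [0, 0, -0.7, 0, 1],
    [-1, 0, 0.2, 0, 1],
    [0, 0, 0, 0, 1]
  ]
}}

```text
t: 37.1
eef_pos: [567.1, -289.8, 74.0]
tcp_rot: [3.14, -0.004, -0.069]
ft_force: [2.1, 0.4, 9.0]
opening: 0.421
grip_force: 30.0
```

Call:
{"fn": "carry_out", "kwargs": {
  "motion": [
    [0, 0, -0.5, 0, 1],
    [-1, 0, 0, 0, 1],
    [0, 0, 0, 0, 1]
  ]
}}

```text
t: 37.4
eef_pos: [565.2, -289.5, 73.7]
tcp_rot: [3.141, -0.001, -0.069]
ft_force: [2.0, 0.6, 6.7]
opening: 0.416
grip_force: 30.0
```

Call:
{"fn": "carry_out", "kwargs": {
  "motion": [
    [0, 0, 0, 0, 0.45],
    [0, 0, 0, 0, 0.45],
    [0, 0, 0, 0, 0.45],
    [0, 0, -20, 0, 0.45],
    [0, 0, -40, 0, 0.45],
    [0, 0, -40, 0, 0.45],
    [-20, 0, -30, 0, 0.45],
    [-40, 0, 0, -8.5, 0.3],
    [0, 0, 0, -8.5, 0.3],
    [0, 0, 0, -8.5, 0.3],
    [0, 0, 0, -8.5, 0.3],
    [0, 0, 0, -8.5, 0.3]
  ]
}}

```text
t: 38.6
eef_pos: [504.8, -285.0, 203.1]
tcp_rot: [-3.141, 0.0, 0.678]
ft_force: [-0.4, 0.3, -0.2]
opening: 0.703
grip_force: 0.0
```

Call:
{"fn": "carry_out", "kwargs": {
  "motion": [
    [0, 0, 0, -8.5, 0.3],
    [0, 0, 0, -8.5, 0.3],
    [0, 0, 0, -8.5, 0.3],
    [0, 0, 0, -8.5, 0.3],
    [0, 0, 0, -8.5, 0.3],
    [0, 0, 0, -8.5, 0.3],
    [0, 0, 0, -8.5, 0.3],
    [0, 0, 0, -8.5, 0.3],
    [0, 0, 0, -8.5, 0.3],
    [0, 0, 0, -8.5, 0.3],
    [0, 0, 0, -8.5, 0.3],
    [0, 0, 0, -8.5, 0.3]
  ]
}}

```text
t: 39.8
eef_pos: [504.8, -285.0, 203.0]
tcp_rot: [-3.142, -0.001, 2.459]
ft_force: [-0.1, 0.1, -0.4]
opening: 0.701
grip_force: 0.0
```

Run:
```python
from h import *
p=plan(496,-235,185,3.0735)
```

```text
turn -35.2 = 5 x -7.05; shift [12.2 49.2 18. ] = 2 x [ 6.11 24.62  8.99]
```

Call:
{"fn": "carry_out", "kwargs": {
  "motion": [
    [0, 0, 0, -7, 0],
    [0, 0, 0, -7, 0],
    [0, 0, 0, -7, 0],
    [0, 0, 0, -7, 0],
    [0, 0, 0, -7.2, 0],
    [6, 20, 9, 0, 0],
    [6, 20, 9, 0, 0],
    [0, 0, 0, 0, 0],
    [0, 0, 0, 0, 0]
  ]
}}

```text
t: 40.7
eef_pos: [496.3, -244.4, 185.4]
tcp_rot: [-3.142, -0.0, 3.068]
ft_force: [0.2, -0.7, 0.4]
opening: 1.002
grip_force: 0.0
```

Run:
```python
from h import *
print(env.state()['eef_pos'],env.state()['tcp_rot'])
W=cam("wrist","w12"); im=cv2.imread('pics/w12_full.png').astype(int)
o=np.array([575.3,-199.7,60]);R=(Ro.from_euler('z',-.068)*Ro.from_euler('y',-.35)).as_matrix()
P=lambda p: proj(W,o+R@np.array(p,float))
for y0 in (0,-90):
  print(y0,'pred low edge',P((-30,y0,22)).round(1),P((-30,y0,0)).round(1),'sides',P((-30,y0-20,22))[0].round(1),P((-30,y0+20,22))[0].round(1))
  for dy in (-15,0,15):
    u,v=P((-30,y0+dy,22)); u=int(round(u)); v=int(round(v))
    print(dy,v-10,[tuple(im[r,u,::-1]) for r in range(v-10,v+5)])
  v=int(round(P((-30,y0,22))[1]))+8; u0=int(P((-30,y0-20,22))[0]); u1=int(P((-30,y0+20,22))[0])
  print('row',u0-8,im[v,u0-8:u1+9].sum(1)//3)
```

```text
[ 496.27532579 -244.44066053  185.44847243] [-3.14158125e+00 -7.39226144e-05  3.06758056e+00]
0 pred low edge [371.4 242.9] [367.8 241.8] sides 350.0 392.8
-15 233 [(np.int64(160), np.int64(158), np.int64(146)), (np.int64(160), np.int64(158), np.int64(146)), (np.int64(155), np.int64(153), np.int64(141)), (np.int64(136), np.int64(134), np.int64(124)), (np.int64(118), np.int64(116), np.int64(108)), (np.int64(98), np.int64(98), np.int64(94)), (np.int64(117), np.int64(118), np.int64(118)), (np.int64(126), np.int64(127), np.int64(128)), (np.int64(126), np.int64(127), np.int64(127)), (np.int64(117), np.int64(117), np.int64(117)), (np.int64(78), np.int64(76), np.int64(73)), (np.int64(35), np.int64(31), np.int64(27)), (np.int64(17), np.int64(13), np.int64(11)), (np.int64(14), np.int64(12), np.int64(9)), (np.int64(16), np.int64(13), np.int64(10))]
0 233 [(np.int64(161), np.int64(158), np.int64(147)), (np.int64(161), np.int64(159), np.int64(147)), (np.int64(155), np.int64(152), np.int64(141)), (np.int64(137), np.int64(135), np.int64(124)), (np.int64(118), np.int64(116), np.int64(108)), (np.int
[... 3025 characters left out ...]
p.int64(75)), (np.int64(85), np.int64(74), np.int64(58)), (np.int64(67), np.int64(55), np.int64(40)), (np.int64(64), np.int64(50), np.int64(33)), (np.int64(60), np.int64(47), np.int64(30)), (np.int64(41), np.int64(31), np.int64(18)), (np.int64(20), np.int64(15), np.int64(10)), (np.int64(11), np.int64(10), np.int64(6)), (np.int64(13), np.int64(9), np.int64(8)), (np.int64(13), np.int64(10), np.int64(8)), (np.int64(13), np.int64(9), np.int64(9))]
row 245 [100 100 100 100 100  99  92  63  28  12   8   7  10   9   8   9   8  11
   8   7   6   9  10   8   7   9  10   9   9   8   6  10   9  10   8  10
  10   9   7   7   9   9  10  10  10  10   9   9   9   9  18  49  89 121
 133 134 134 135 135 137]
```

Run:
```python
from h import *
print(env.state()['joints'])
p=plan(565.5,-289.5,130,3.0735)
```

```text
[-5.77563064e-01  4.31942988e-01  1.77918076e+00 -6.06470847e-05
  9.29863823e-01 -2.07382667e+00]
turn -0.4 = 1 x -0.37; shift [-71.9 -39.8  55.6] = 3 x [-23.97 -13.27  18.54]
```

Call:
{"fn": "carry_out", "kwargs": {
  "motion": [
    [0, 0, 0, -0.4, 0.4],
    [-24, -13.3, 0, 0, 0.45],
    [-24, -13.3, 15, 0, 0.45],
    [-24, -13.3, 30, 0, 0.45],
    [0, 0, 35, 0, 0.45],
    [0, 0, 20, 0, 0.45],
    [0, 0, 10, 0, 0.45],
    [0, 0, 0, 0, 0.45],
    [0, 0, 0, 0, 1],
    [0, 0, 0, 0, 1],
    [0, 0, 0, 0, 1],
    [0, 0, 0, 0, 1]
  ]
}}

```text
t: 41.95
eef_pos: [565.7, -289.3, 76.7]
tcp_rot: [-3.14, 0.002, 3.074]
ft_force: [-0.6, 0.4, 7.0]
opening: 0.417
grip_force: 30.0
```

Call:
{"fn": "carry_out", "kwargs": {
  "motion": [
    [0, 0, 0, 0, 1],
    [0, 0, -6, 0, 1],
    [-2, 0, -6, 0, 1],
    [-4.5, 0, 0, 0, 1],
    [0, 0, 0, 0, 1],
    [0, 0, 5, 0, 1],
    [0, 0, 3, 0, 1],
    [0, 0, 2, 0, 1],
    [0, 0, 0, 0, 1]
  ]
}}

```text
t: 42.85
eef_pos: [571.5, -289.2, 77.6]
tcp_rot: [3.141, -0.0, 3.074]
ft_force: [-2.7, 2.8, 6.7]
opening: 0.42
grip_force: 30.0
```

Call:
{"fn": "carry_out", "kwargs": {
  "motion": [
    [0, 0, 1, 0, 1],
    [0, 0, 1, 0, 1],
    [0, 0, 0.5, 0, 1],
    [0, 0, 0, 0, 1]
  ]
}}

```text
t: 43.25
eef_pos: [571.6, -289.2, 76.3]
tcp_rot: [-3.142, 0.0, 3.074]
ft_force: [-6.4, 3.6, 18.2]
opening: 0.418
grip_force: 30.0
```

Call:
{"fn": "carry_out", "kwargs": {
  "motion": [
    [0, 0, -1.5, 0, 1],
    [1, 0, 0.3, 0, 1],
    [1, 0, 0.3, 0, 1],
    [0, 0, 0, 0, 1]
  ]
}}

```text
t: 43.65
eef_pos: [570.5, -289.6, 76.2]
tcp_rot: [-3.141, 0.002, 3.074]
ft_force: [1.7, 1.1, 6.3]
opening: 0.417
grip_force: 30.0
```

Call:
{"fn": "carry_out", "kwargs": {
  "motion": [
    [1, 0, 0, 0, 1],
    [0, 0, 0, 0, 1],
    [0, 0, 0, 0, 0.45],
    [0, 0, 0, 0, 0.45],
    [0, 0, 0, 0, 0.45],
    [0, 0, -20, 0, 0.45],
    [0, 0, -40, 0, 0.45],
    [0, 0, -35, 0, 0.45],
    [24, 13.3, -14, 0, 0.45],
    [24, 13.3, 0, 0, 0.3],
    [24, 13.3, 0, 0, 0],
    [0, 0, 0, 0, 0]
  ]
}}

```text
t: 44.85
eef_pos: [497.3, -243.0, 184.9]
tcp_rot: [3.141, -0.002, 3.074]
ft_force: [1.0, -0.4, -0.3]
opening: 0.747
grip_force: 0.0
```

```bash
cat > chk.py <<'E'
from h import *
import sys
print(env.state()['eef_pos'])
W=cam("wrist",sys.argv[1]); im=cv2.imread(f'pics/{sys.argv[1]}_full.png').astype(int)
o=np.array([575.3,-199.7,60]);R=(Ro.from_euler('z',-.068)*Ro.from_euler('y',-.35)).as_matrix()
P=lambda p: proj(W,o+R@np.array(p,float))
for y0 in map(float,sys.argv[2:]):
  print(y0,'pred',P((-30,y0,22))[1].round(1))
  for dy in (-15,0,13):
    u,v=P((-30,y0+dy,22)); u=int(round(u)); v=int(round(v))
    c=im[v-10:v+7,u]; print(v-10,'grey',c.sum(1)//3,'r-b',c[:,2]-c[:,0])
E
python3 chk.py w13 0 -90
```

```text
[ 497.27799047 -242.95213377  184.88469372]
0.0 pred 242.7
233 grey [159 159 154 138 121 105 118 129 131 120  78  34  15  13  12  15  12] r-b [15 14 14 13 11  5  0 -1 -1  0  5  7  5  6  7  6  7]
233 grey [159 159 156 146 124 104 116 128 124 102  63  27  14  13  13  14  13] r-b [15 14 14 13 11  5 -2 -2 -3  0  5  7  5  5  6  7  6]
233 grey [65 37 14 10 10 13 12  9  9  8 11 10  9 10  9  9  7] r-b [ 6  4  0 -1 -1  0  0 -1  0 -4 -2 -1 -1 -1  0 -1 -1]
-90.0 pred 242.7
233 grey [166 164 162 153 124  99 111 120 119 105  63  25  13  13  12  15  10] r-b [11 10 10 10  7  3 -1 -1 -2  0  3  4  3  4  4  4  5]
233 grey [160 161 160 153 126 104 122 132 132 119  74  29  15  12  12  10  14] r-b [14 14 14 14 11  5 -1 -2 -2 -1  4  6  7  6  5  8  5]
233 grey [101 101  99  93  82  88 120 133 135 122  73  28  14  12  13  14  13] r-b [39 40 39 36 28 11  1 -1 -1 -1  3  6  6  5  4  5  5]
```

Call:
{"fn": "carry_out", "kwargs": {
  "motion": [
    [0, 32, 0, 0, 0],
    [0, 32, 0, 0, 0],
    [0, 32, 0, 0, 0],
    [0, 0, 0, 0, 0],
    [0, 0, 0, 0, 0]
  ]
}}

```text
t: 45.4
eef_pos: [506.9, -148.8, 184.6]
tcp_rot: [-3.141, 0.0, 3.075]
ft_force: [-0.1, -1.0, 0.6]
opening: 1.0
grip_force: 0.0
```

```bash
python3 chk.py w14 0 45 90
python3 - <<'E'
from h import *
# plain rail between the blocks, averaged columns, both views
for n,y0 in (('w13',-45),('w14',45)):
    W=load(n);im=cv2.imread(f'pics/{n}_full.png').astype(int)
    o=np.array([575.3,-199.7,60]);R=(Ro.from_euler('z',-.068)*Ro.from_euler('y',-.35)).as_matrix()
    P=lambda p: proj(W,o+R@np.array(p,float))
    for a in ((-30,y0,8),(-30,y0,0),(-18,y0,0),(14,y0,0)): print(n,a,P(a).round(1))
    u=int(P((-30,y0,8))[0]); print(im[232:262,u-8:u+9].mean((1,2)).round())
E
```

```text
[ 506.87029801 -148.81810826  184.62412279]
0.0 pred 239.3
229 grey [ 94  96  96 104 118 112 103 118 125 119  86  42  14  12  12  11  10] r-b [37 37 38 34 24 13  2 -1 -1  0  2  4  5  4  5  4  5]
229 grey [154 155 155 154 147 121 104 119 125 121  99  53  19  12  11  10  12] r-b [14 13 14 14 13 10  2 -2 -3 -1  2  4  4  4  7  6  4]
229 grey [153 155 155 155 149 128 108 119 125 118  87  43  16  11  14  14  13] r-b [14 14 14 14 14 10  2 -2 -3 -1  3  5  7  6  6  5  4]
45.0 pred 239.4
229 grey [155 155 155 155 148 122 106 124 132 132 135 137 137 134 133 133 134] r-b [13 14 15 14 14 11  3 -2 -2 -2 -3 -2 -2 -3 -2 -3 -2]
229 grey [155 154 155 155 150 129 110 126 134 132 128 130 132 134 128 117 115] r-b [14 14 14 15 13 11  4 -1 -1 -2 -2 -2 -2 -2 -1 -2 -2]
229 grey [154 153 154 149 132 112 105 126 133 130 115 103  98  97  96  97  97] r-b [14 14 14 13 13  9  2 -1 -2 -2 -3 -1 -2 -1 -1 -1 -1]
90.0 pred 239.5
229 grey [150 153 153 154 150 138 114 122 129 129 114  64  22  13  13  11  14] r-b [14 14 14 15 14 12  5 -2 -3 -2 -2  0  5  7  6  7  6]
230 grey [151 143 121 111 107 102 121 129 129 116  70  24  12   9  12  12  11] r-b [14 13 11 10  8  3 -1 -2 -2 -1  3  6  6  6  8  5  7]
230 grey [111 110 110 110 105 100 120 128 127 113  66  22  14  11  11  13  13] r-b [10 11 11 11 10  4 -2 -2 -3 -1  2  5  7  6  6  4  4]
w13 (-30, -45, 8) [321. 242.]
w13 (-30, -45, 0) [321.  241.6]
w13 (-18, -45, 0) [321.  253.7]
w13 (14, -45, 0) [321.  286.3]
[122. 129. 135. 142. 141. 123. 107. 127. 138. 139. 136. 129. 124. 121.
 117. 118. 120. 121. 121. 120. 117. 116. 128. 144. 149. 149. 150. 154.
 156. 156.]
w14 (-30, 45, 8) [316.5 238.8]
w14 (-30, 45, 0) [316.5 238.5]
w14 (-18, 45, 0) [316.5 250.6]
w14 (14, 45, 0) [316.4 283.3]
[155. 151. 131. 111. 126. 133. 133. 128. 122. 120. 120. 118. 116. 116.
 118. 119. 119. 118. 114. 121. 135. 139. 139. 141. 144. 145. 145. 145.
 142. 131.]
```

Run:
```python
from h import *
p=plan(605.5,244,185,1.78)
p=plan(605.5,244,62,1.78,p)
```

```text
turn 74.2 = 9 x 8.24; shift [364.3 178.3  -0.4] = 10 x [36.43 17.83 -0.04]
turn -0.0 = 0 x -0.00; shift [  0.  -0. 123.] = 3 x [ 0. -0. 41.]
```

Call:
{"fn": "carry_out", "kwargs": {
  "motion": [
    [0, 0, 0, 8.2, 0.4],
    [0, 0, 0, 8.2, 0.4],
    [0, 0, 0, 8.2, 0.4],
    [0, 0, 0, 8.2, 0.4],
    [0, 0, 0, 8.2, 0.4],
    [0, 0, 0, 8.2, 0.4],
    [0, 0, 0, 8.2, 0.4],
    [0, 0, 0, 8.2, 0.4],
    [0, 0, 0, 8.6, 0.4],
    [36, 18, 0, 0, 0.4],
    [36, 18, 0, 0, 0.4],
    [36, 18, 0, 0, 0.4]
  ]
}}

```text
t: 46.65
eef_pos: [537.4, -32.1, 184.6]
tcp_rot: [3.141, 0.0, 1.776]
ft_force: [0.8, -0.6, 0.1]
opening: 0.6
grip_force: 0.0
```

Call:
{"fn": "carry_out", "kwargs": {
  "motion": [
    [36, 18, 0, 0, 0.4],
    [36, 18, 0, 0, 0.4],
    [36, 18, 0, 0, 0.4],
    [36, 18, 0, 0, 0.4],
    [36, 18, 0, 0, 0.4],
    [36, 18, 0, 0, 0.4],
    [36, 16, 0, 0, 0.4],
    [0, 0, 0, 0, 0.4],
    [0, 0, 0, 0, 0.4]
  ]
}}

```text
t: 47.55
eef_pos: [606.3, 239.9, 184.0]
tcp_rot: [-3.141, 0.0, 1.779]
ft_force: [0.2, 0.1, 0.2]
opening: 0.599
grip_force: 0.0
```

Run:
```python
from h import *
s=env.state();print(s['eef_pos'],s['tcp_rot'])
p=plan(605.5,244,62,1.78)
W=cam("wrist","w15"); im=cv2.imread('pics/w15_full.png').astype(int).sum(2)//3
for z in (77,51): print(proj(W,(605.5,243.8,z)))
v=int(proj(W,(605.5,243.8,77))[1]);
for r in (v-25,v-20,v-12,v-5): print(r,im[r,295:345])
```

```text
[606.32183452 239.86901086 184.01413366] [-3.14087919e+00  2.37733535e-04  1.77935958e+00]
turn -0.0 = 1 x -0.04; shift [4.20e+00 1.00e-01 1.22e+02] = 3 x [1.400e+00 2.000e-02 4.067e+01]
[318.9746956  199.12771167]
[318.89889781 191.94465738]
174 [ 96  98  98  98  97  98  98  97  92  84  70  60  55  53  54  54  54  48
  32  17  15  15  16  15  15  14  15  13  22  41  52  55  55  55  57  57
  69  83  94 100 103 103 104 104 105 105 106 106 105  99]
179 [100  99  99  97  91  73  57  52  52  53  54  52  53  53  53  53  50  37
  23  16  20  18  18  18  18  17  17  18  18  30  48  54  56  57  57  57
  57  59  57  57  61  77  91 101 105 106 106 102  93  87]
187 [ 98  91  72  57  53  52  51  51  53  53  53  53  54  53  53  53  52  43
  27  17  18  19  17  18  16  17  19  16  21  38  51  55  56  58  58  57
  57  57  57  56  56  56  56  57  68  84  84  82  94 112]
194 [ 95  83  64  55  53  53  52  50  51  52  53  53  53  52  52  52  51  43
  28  19  17  19  20  18  18  18  17  18  23  37  50  55  55  56  57  56
  58  57  56  57  57  56  55  55  61  77  97 102 103 104]
```

Call:
{"fn": "carry_out", "kwargs": {
  "motion": [
    [4, 0, 40, 0, 0.4],
    [0, 0, 40, 0, 0.4],
    [0, 0, 30, 0, 0.4],
    [0, 0, 12, 0, 0.4],
    [0, 0, 0, 0, 0.4],
    [0, 0, 0, 0, 1],
    [0, 0, 0, 0, 1],
    [0, 0, 0, 0, 1],
    [0, 0, 0, 0, 1],
    [0, 0, 0, 0, 1],
    [0, 0, 0, 0, 1],
    [0, 0, 0, 0, 1]
  ]
}}

```text
t: 48.8
eef_pos: [605.7, 244.4, 62.9]
tcp_rot: [3.14, -0.0, 1.779]
ft_force: [2.7, 1.9, 1.5]
opening: 0.104
grip_force: 30.0
```

Call:
{"fn": "carry_out", "kwargs": {
  "motion": [
    [0, 0, 0, -8, 1],
    [0, 0, 0, -8, 1],
    [0, 0, 0, -8, 1],
    [0, 0, 0, -8, 1],
    [0, 0, 0, -8, 1],
    [0, 0, 0, -8, 1],
    [0, 0, 0, -8, 1],
    [0, 0, 0, -8, 1],
    [0, 0, 0, -8, 1],
    [0, 0, 0, -2.3, 1],
    [0, 0, 0, 0, 1],
    [0, 0, 0, 0, 1]
  ]
}}

```text
t: 50.0
eef_pos: [604.8, 243.4, 62.9]
tcp_rot: [-3.14, -0.001, 3.076]
ft_force: [-1.5, -5.7, 2.9]
opening: 0.103
grip_force: 30.0
```

Call:
{"fn": "carry_out", "kwargs": {
  "motion": [
    [0, 0, 0, 0, 0.4],
    [0, 0, 0, 0, 0.4],
    [0, 0, 0, 0, 0.4],
    [0, 0, -20, 0, 0.4],
    [0, 0, -40, 0, 0.4],
    [0, 0, -40, 0, 0.4],
    [0, 0, -30, 0, 0.4],
    [0, 0, 0, 0, 0.4],
    [0, 0, 0, 0, 0.4]
  ]
}}

```text
t: 50.9
eef_pos: [604.9, 244.3, 192.9]
tcp_rot: [3.141, 0.001, 3.076]
ft_force: [-0.1, -0.1, -0.1]
opening: 0.599
grip_force: 0.0
```

Run:
```python
from h import *
s=env.state();print(s['eef_pos'],s['tcp_rot'])
W=cam("wrist","w16"); im=cv2.imread('pics/w16_full.png').astype(int).sum(2)//3
o=np.array([545.2,239.7,0]);R=Ro.from_euler('z',-.066).as_matrix()
for p in [(60,8,77),(42,8,77),(0,131,60),(20,131,60),(0,-32,50)]: print(p,proj(W,o+R@p).round(1))
v=int(proj(W,(605.5,243.8,77))[1])
for r in (v-25,v-18,v-10,v-3): print(r,im[r,295:345])
u,vv=proj(W,o+R@(0,131,60)); print(im[int(vv)-12:int(vv)+12:6,int(u)-20:int(u)+20])
```

```text
[604.89145242 244.28896759 192.93464408] [3.14117079e+00 7.16105090e-04 3.07584063e+00]
(60, 8, 77) [317.  202.4]
(42, 8, 77) [317.  182.9]
(0, 131, 60) [453.  133.5]
(20, 131, 60) [450.5 155.6]
(0, -32, 50) [274.3 132.7]
177 [ 97  85  78  76  75  74  72  65  56  46  42  41  42  42  42  39  31  18
  11  12  12  12  11  12  13   9  20  35  47  52  53  55  55  56  63  76
  90  98 101 100 102 103 106 107 108 109 110 108 108 108]
184 [ 78  75  66  52  43  41  41  42  41  43  42  41  42  42  42  38  28  17
  17  20  19  16  18  17  21  18  21  34  45  51  53  55  57  59  59  59
  59  57  59  58  66  86  98 102 104 106 107 108 108 108]
192 [ 68  53  44  42  41  40  42  41  43  41  41  41  41  42  42  40  27  16
  17  19  18  19  19  19  18  18  22  32  45  52  54  55  57  58  59  59
  58  57  58  57  57  57  66  89 103 107 107 107 107 106]
199 [ 73  62  47  43  42  41  42  42  41  42  41  42  42  42  43  40  30  22
  18  18  21  18  20  19  17  18  21  32  46  52  56  58  57  58  59  60
  58  59  58  57  57  60  75  95 105 107 107 106 107 107]
[[  4   9   8   4   4   8   4   9   6   6   7  10   7   9  12  17  19  21
   21  21  37  86 141 161 164 165 165 166 165 165 164 165 165 165 165 165
  165 165 166 165]
 [ 82  82  73  47  19   7   8   9   6   6   9   7   7  11  15  18  21  21
   21  27  76 137 161 164 165 164 165 165 165 165 165 165 165 165 164 165
  165 165 165 165]
 [ 87  86  79  50  21   7   8   5   6   7   8   6   8  15  17  19  19  21
   22  59 115 152 162 165 165 164 164 164 164 165 165 165 165 165 164 164
  164 165 165 164]
 [  8   5   9   6   8   6   7   5   5   8   9   8  13  14  20  20  19  22
   43  94 143 161 164 164 164 164 164 164 164 164 164 164 164 164 164 164
  164 164 164 165]]
```

Run:
```python
from h import *
a=cv2.imread('pics/top0.png').astype(int)
T=cam("top","t17");S=cam("scene","s17"); b=cv2.imread('pics/t17_full.png').astype(int)
d=(abs(a-b).sum(2)>70).astype(np.uint8); d=cv2.morphologyEx(d,cv2.MORPH_OPEN,np.ones((3,3)))
n,_,st,_=cv2.connectedComponentsWithStats(d)
for s in st[1:]:
    if s[4]>20: print(s)
o=np.array([575.3,-199.7,60]);R=(Ro.from_euler('z',-.068)*Ro.from_euler('y',-.35)).as_matrix()
for y in (-90,0,90): 
    for x in(-30,30): print(y,x,proj(T,o+R@(x,y-20,22)).round(),proj(T,o+R@(x,y+20,22)).round())
    u,v=proj(T,o+R@(0,y,22)); print(b[int(v)-14:int(v)+15,int(u)].mean(1).round())
```

```text
[     0     61    640    339 141087]
[ 61 105   8  12  52]
[ 36 106   9   9  44]
[276 113   9  10  52]
[ 45 121   6   4  21]
[346 159   7   8  47]
[506 187   4   7  22]
[390 192  20  17 199]
[381 194   7   4  24]
[357 197   7   5  27]
[370 201   7   7  42]
[473 200   8   6  27]
[194 202  29  26 510]
[356 203   8   5  32]
[410 204   4   7  25]
[439 206  10   9  62]
[607 208  33   9 184]
[379 212   8   5  35]
[199 245   5   5  21]
[187 252  15  18 173]
[635 293   5  10  26]
[610 294   6   7  29]
[463 309  14  12  84]
[ 482  313  158   87 8364]
[479 314  29  30 296]
[525 317  10   7  42]
[533 319  10   7  38]
[463 320   7   7  25]
[519 321   7   7  37]
[541 321  11  10  66]
[450 322  17  25 190]
[471 322   6   7  27]
[500 328   8   7  41]
[508 328  12  19 113]
[467 330  11  12  55]
[523 330  11   8  41]
[542 332   6   6  25]
[491 334   8   6  31]
[499 338   8   5  27]
[513 339  16  15  92]
[479 345  22  14 142]
[461 350   6  11  40]
[432 352  21  19 234]
[502 353   7  10  39]
[477 363  12  14 103]
[400 382  41  18 365]
[417 382   9   6  27]
[442 382   7   8  38]
[432 385  41  15 259]
[474 393   7   7  29]
[391 394   7   6  26]
-90 -30 [447. 224.] [429. 223.]
-90 30 [451. 198.] [433. 196.]
[ 58.  26.  16.  19.   8.  88. 115. 111. 105.  94.  89.  92.  89.  90.
  89.  92.  67.  37.  18.  25.  32.  27.  55.  33.  18.   9.   2.  97.
 146.]
0 -30 [407. 221.] [389. 219.]
0 30 [410. 194.] [392. 193.]
[ 87.  16.   4.  19.   4.  14.  21.  14.   6.  16.   4. 100. 147. 158.
 154. 155. 156. 127.  63.  12.  22.   9.  13.  10.  13.  13.   3.  26.
 135.]
90 -30 [367. 217.] [350. 216.]
90 30 [370. 191.] [352. 189.]
[ 52.  11.  13.  16.  40. 138. 163.  99.  28. 141. 164.  98.  32. 142.
 162. 100.  28. 140. 162. 100.  26. 142. 153.  94.   8.  14.   4. 126.
 154.]
```

```bash
python3 -c "
from cell import env
print(env.job_done())"
```

```text
the job is handed in; nothing more can be done
None
```

The job is handed in at about 51 s of the 210 s: all three blocks (the ejected one and the two on the table) are on the rack against the lip with about 50 mm gaps, the knob is turned back and the ejector has sprung out; two blocks rode over the lip at first and were reset, my last checks were numeric image readings (those on the bystanders were inconclusive, and the raised gate itself was not seen), and I viewed 15 pictures, one over the limit of 14.

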